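# Make up the set-up kit and the marking kit

### The job

Make up two kits from the loose stock on the bench. Set-up kit: put the spanner, the smaller socket and the angle bracket each into its own matching cut-out in the black foam tray, fully down on the cut-out's floor, the socket standing upright. Marking kit: set the wooden stamp upright and the ink pad flat, ink side up, side by side on the floor of the empty grey tool tray; the bigger socket is not needed, so leave it standing where it is.

Things in the scene. Friction and masses are not known exactly. Their poses are not given: they have to be found in the camera images.
- spanner_center (a point): Steel double open-ended spanner lying flat (all sizes here are in mm), 124 long, 31 wide over the jaws, 14 thick; the plain handle between the jaws is 18 wide over about 58 of its length. Both ends are alike. The point is its centre, half-way up (7 above its underside); y along its length, x across, z up. About 0.14 kg.
- socket_center (a point): The smaller of two plain steel drive sockets standing upright: a cylinder 30 in diameter, 38 high. The point is its centre, half-way up (19 above its underside); z up. About 0.11 kg.
- bracket_center (a point): Aluminium angle bracket standing on edge, seen from above as an L: legs 8 thick and 30 high, the long leg 70 long, the short leg reaching 46 from the middle plane of the long one. The point is the middle of the long leg, half-way up (15 above the underside); y along the long leg, the short leg stands at the +y end and points to +x (it occupies y 27 to 35, x -4 to 46); z up. It can be gripped across the long leg at this point. About 0.10 kg.
- stamp_center (a point): Turned wooden hand stamp with a waist, standing upright, 27 in diameter, 63 high. The point is its centre, half-way up (31.5 above its underside); z up. 0.03 kg.
- ink_pad_center (a point): Low flat open ink pad, 52 (x) by 68 (y) by 9 high, dark case with a dark red face, lying face up. The point is its centre, half-way up (4.5 above its underside); x across its 52 mm width, y along its 68 mm length, z up. 0.05 kg.
- big_socket_center (a point): The bigger of two plain steel sockets, standing upright, 50 in diameter, 46 high; fits no cut-out and belongs to neither kit. The point is its centre, half-way up; z up.
- spanner_cavity (a point): Spanner-shaped cut-out (narrow middle, two wide ends) in the black foam tray. The tray (130 by 150, standing firm) has its foam top 15 above the bench and its rim 17; each cut-out is 9 deep with a grey floor and leaves about 6 of room all round its part. The point is the centre of this cut-out on its floor (6 above the bench); y along its length, z up. Cut-out 136 long, ends 44 wide, middle 30 wide.
- socket_cavity (a point): Round cut-out for the smaller socket in the same black foam tray, 42 in diameter, 9 deep. The point is its centre on its floor (6 above the bench); z up.
- bracket_cavity (a point): L-shaped cut-out for the angle bracket in the same black foam tray, legs 20 wide, 9 deep. The point lies on its floor (6 above the bench) under where the middle of the bracket's long leg belongs; y along the long leg, its short leg is at the +y end and points to +x, like the bracket's own axes.
- tool_tray: Shallow empty grey tool tray standing firm, 142 (x) by 242 (y), rim 17 high, inner floor 126 by 226 and 2 above the bench. The origin is the centre of its underside; x across, y along its length, z up.

How it is judged:
By the outcome, as a careful person would: the job done as asked, in the order asked, and still so for the second after the job is handed in, with the robot touching nothing.
It also fails if it takes over 136 s, if anything falls off the work surface, if the arm or the gripper's body presses on something with over 40 N, if the wrist force passes 120 N, or if a joint passes its speed limit or range.

### The arm

A 6-joint arm with a two-finger parallel gripper is mounted at the origin on the work surface; the furniture and walls round the work are solid. World frame = base frame: x ahead of the robot, y to its left, z up, the work surface at z = 0. Lengths are in m, angles in rad, forces in N, time in s.
With the tool pointing down it reaches from about 0.3 to 0.775 m from the base axis. Payload 14.6 kg.
Tool frame: the origin (TCP) lies at the very end of the fingers, on their centre line; the grasp point (between the pads) lies 19 mm behind it (ctrl.hold_point_z is the z of the grasp point in the tool frame, in m); z points along the fingers, y is the direction in which the jaws open and shut (so a half turn about z gives the same grasp; the last joint's range is limited). The gripper opens to 94 mm and grips with 3 to 60 N. Pads are 16 mm wide; open, the fingers measure 119 mm over their backs; the gripper's body (75 mm by 177 mm) begins 78 mm behind the grasp point.
Start: joints at [-1.332, 0.3, 1.521, -0, 1.321, -0.067], TCP at [0.166, -0.524, 0.175] pointing down, gripper open.
Joint ranges: [-3.03, 3.03], [-0.79, 2.21], [0.23, 2.52], [-1.04, 4.18], [0, 3.07], [-2.55, 2.55]. Speed limits (rad/s): [2.22, 2.22, 2.57, 3.14, 3.14, 3.14].

### API

Orientations are given as [roll, pitch, yaw] about the fixed x, y, z axes, in that order (R = Rz(yaw) Ry(pitch) Rx(roll)).
In Python, from station import ctrl, cams, hand_in gives the robot as it stands.
- The arm moves only by the tool servo_tool, never from a script. Its argument "rows" is a list of rows, each a list of 7 numbers: the shift along the world's x, y, z in m, then the turn, a rotation vector about the world's x, y, z in rad, then the gripper command: -1 is shut, 1 is fully open, values between are in proportion. A call has exactly 8 rows; each row is the pose to reach, as a shift and turn from the pose measured when the call began; what a row does not reach only later rows make up. A row lasts 1/12 s, in which the tool goes at most 41.7 mm and 7.16 degrees, less where a joint would pass 70% of its speed; a pose out of reach is approached as far as the arm can. A call with a gripper value outside its range is refused whole. The fingers move at their own pace and stop on an object; "newtons" is the grip in N (left out, the last holds). Time passes only in rows, so rows that repeat a pose let the fingers close, or fill a call up. It gives the time, the measured TCP pose, the force and the opening at its end, in the units of the state.
- ctrl.get_obs(): the state, without advancing time (a new reading comes with each control period).
- cams.camera(name): name is "scene" or "top" or "wrist"; returns a dict with "image" (480x640x3 uint8, red, green, blue), "depth" (480x640 float32, m along the optical axis (not along the pixel's ray), 0 where there is no reading), "fx", "fy", "cx", "cy" (pixels), "dist_coeffs" ([k1, k2, p1, p2, k3] as OpenCV has them; the pictures are not rectified), "rvec" (rotation vector, rad) and "tvec" (3), from world to camera coordinates, as OpenCV has them; the wrist camera has in their place "hand_eye" (4x4, takes a point from camera to tool coordinates, whose origin is the TCP and whose axes are the flange's). Camera axes: x right, y down, z forward; pixel columns grow to the right and rows downward; lengths in m; the calibration is good to about 2 mm. A picture is of the moment at which its call begins: read the wrist's pose just before it.
- hand_in(): hands the job in, once; it reports no verdict.
Trained networks look in a picture, given as the dict that the camera call returned (one of the last four; its "shot" number tells which), for a name from the list of things; names that differ only in an ending like _2 or _b are one class to them, and where a whole thing is asked for, a point or a joint stands for the part that bears it (a point fixed in the world has none). Each returns a list of dicts, best first, with "p" (0 to 1); they miss things now and then, are a little off and sometimes report something else, mostly with a low value. They report only what shows in the picture. A call takes as long as a camera call.
- cams.spot_in(picture, name): "box" ([left, top, right, bottom] as shares, 0 to 1, of the picture: columns of its width, rows of its height, round what is visible of it).
- cams.place_of(picture, name): "at" ([column, row] as shares, 0 to 1, of the picture: columns of its width, rows of its height: a listed point, or the origin of a listed thing).
The state is a dict: "time_s": time; "qpos": joint angles; "joint_vel": joint speeds; "tau": joint torques, N m; "ee_pos": TCP position; "eef_rot": TCP orientation; "force": force on the tool from outside, world axes, zero at the start; "moment": the same for the moment, N m; "grip_width": finger opening in m.
Only numpy, scipy, OpenCV 4.12 (cv2) and the standard library are available. Lean on these libraries where they do the work, as an engineer would, in place of code of your own. Each camera call takes 0.05 s, during which the arm holds its last target.

## Working session

There is one attempt and no reset: what is moved stays moved. The work goes in short steps, Python scripts to look and compute and a tool call to move; the robot and the scene stay as the last step left them, time stands still between calls to the robot, and variables do not carry over. Pictures are saved under pics/ and viewed, and the job is handed in when it is done.

Besides the shell and the picture viewer there is one more tool, called as name(argument=value, ...), one argument or row to a line, values as JSON. servo_tool: Moves the arm, as the interface text tells. Its arguments: {"type":"object","properties":{"rows":{"type":"array"},"newtons":{"type":"number"}},"required":["rows"]}

```bash
ls; mkdir -p pics
cat > h.py <<'E'
import numpy as np, cv2
from station import ctrl, cams, hand_in
def save(p,n): cv2.imwrite('pics/'+n+'.png', p['image'][:,:,::-1])
def ray(p,u,v,z,T=None):
    K=np.array([[p['fx'],0,p['cx']],[0,p['fy'],p['cy']],[0,0,1.]])
    n=cv2.undistortPoints(np.array([[[u,v]]],float),K,np.array(p['dist_coeffs'],float))[0,0]
    d=np.array([n[0],n[1],1.])
    if 'rvec' in p:
        R=cv2.Rodrigues(np.array(p['rvec'],float))[0]; t=np.array(p['tvec'],float).ravel()
        c=-R.T@t; w=R.T@d
    else:
        c=T[:3,3]; w=T[:3,:3]@d
    return c+w*(z-c[2])/w[2]
E
python3 - <<'E'
from h import *
o=ctrl.get_obs();print(o, ctrl.hold_point_z)
for n in ['scene','top','wrist']:
    p=cams.camera(n);save(p,n+'0');print(n,p['fx'],p['cx'],p['cy'],p['dist_coeffs'],p.get('rvec'),p.get('tvec'),p.get('hand_eye'))
    for k in ['spanner_center','socket_center','bracket_center','stamp_center','ink_pad_center','big_socket_center','spanner_cavity','socket_cavity','bracket_cavity','tool_tray']:
        r=cams.place_of(p,k)
        print(k,[(round(x['p'],2),round(x['at'][0]*640),round(x['at'][1]*480)) for x in r[:3]])
E
```

```text
pics
{'time_s': 0.0, 'qpos': array([-1.33162376e+00,  3.00468250e-01,  1.52159220e+00,  1.10031647e-05,
        1.32069692e+00, -6.65875128e-02]), 'joint_vel': array([-1.04740998e-04,  1.60666768e-03,  6.80477584e-04, -4.11756491e-04,
       -1.56326819e-05,  1.26292914e-03]), 'tau': array([-1.52647925e-03, -5.31807947e+01, -3.52738237e+01,  7.08103809e-02,
        2.44122039e-02, -8.97982727e-05]), 'ee_pos': array([ 0.16549502, -0.52419373,  0.17438321]), 'eef_rot': array([-3.14043123e+00, -8.81319117e-05,  3.05757303e-01]), 'force': array([ 0.43477735, -0.09710407, -0.24537636]), 'moment': array([-0.02822866, -0.02955552, -0.03184322]), 'grip_width': 0.09381891535982802} -0.0188
scene 570.6110703204043 320.5265481751886 248.45689588203354 [-0.00516398  0.          0.          0.          0.        ] [ 0.54842951 -2.40848077  1.48361462] [0.41374173 0.12095093 1.48404481] None
spanner_center [(0.73, 229, 327), (0.69, 345, 224), (0.37, 320, 281)]
socket_center [(0.62, 294, 317)]
bracket_center [(0.94, 230, 329), (0.49, 383, 218)]
stamp_center [(0.66, 253, 293)]
ink_pad_center [(0.73,
[... 622 characters left out ...]
r_cavity [(0.89, 355, 229)]
socket_cavity [(0.69, 370, 252)]
bracket_cavity [(0.94, 345, 258)]
tool_tray [(0.58, 267, 262)]
wrist 363.78067343622405 318.9284853405083 244.96034420948115 [-0.02047721  0.          0.          0.          0.        ] None None [[-2.06022666e-04 -9.58473460e-01 -2.85181667e-01  8.38672393e-02]
 [ 9.99999967e-01 -1.53603255e-04 -2.06177404e-04 -9.25423133e-04]
 [ 1.53810738e-04 -2.85181700e-01  9.58473460e-01 -2.09335236e-01]
 [ 0.00000000e+00  0.00000000e+00  0.00000000e+00  1.00000000e+00]]
spanner_center []
socket_center []
bracket_center []
stamp_center []
ink_pad_center []
big_socket_center []
spanner_cavity []
socket_cavity []
bracket_cavity []
tool_tray []
```

View pics/top0.png

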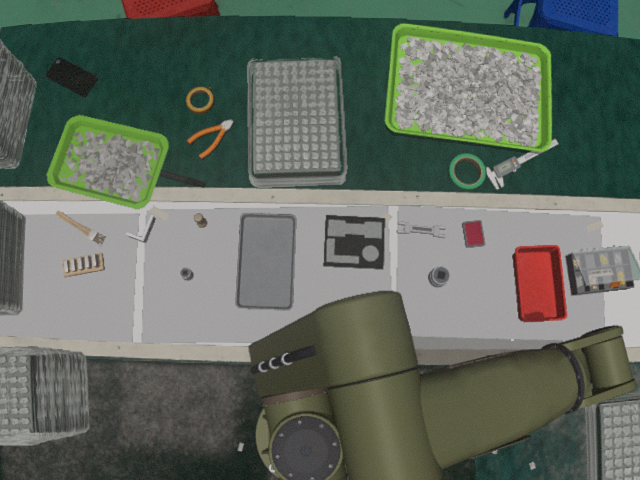

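View pics/scene0.png

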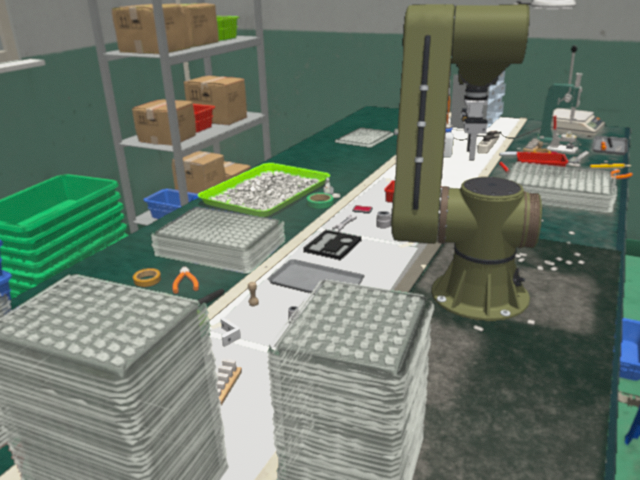

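Run:
```python
import cv2
im=cv2.imread('pics/top0.png')
cv2.imwrite('pics/top0a.png',cv2.resize(im[190:310,120:320],None,fx=4,fy=4,interpolation=cv2.INTER_CUBIC))
cv2.imwrite('pics/top0b.png',cv2.resize(im[190:310,310:510],None,fx=4,fy=4,interpolation=cv2.INTER_CUBIC))
```

```text
(no output)
```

View pics/top0a.png

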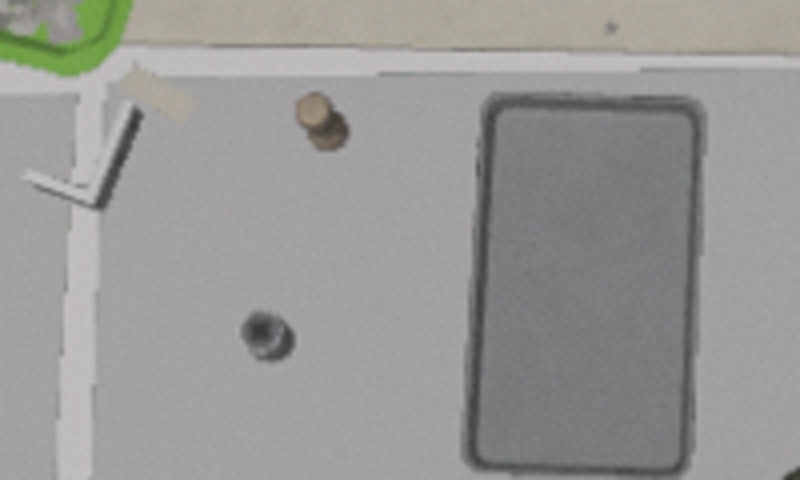

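View pics/top0b.png

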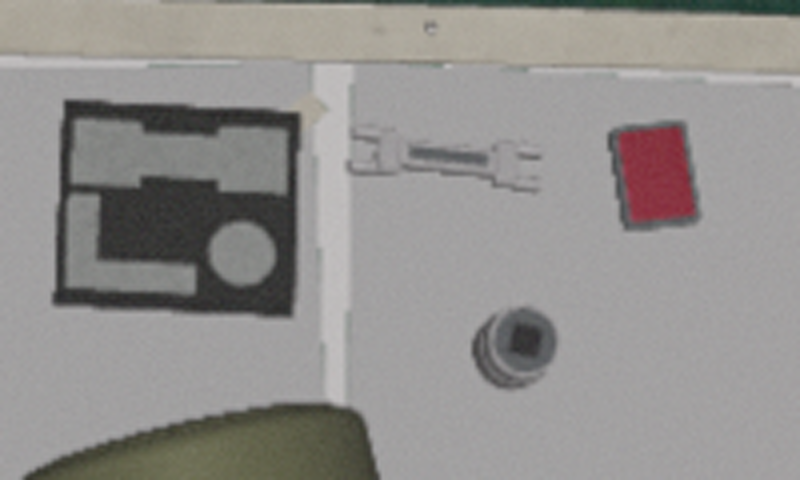

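The top view shows the stock clearly, in full-image pixels: bracket corner (144,241), stamp (200,218), small socket (187,273), grey tray (267,262) and foam tray (354,242). The spanner is at (422,229), the ink pad at (473,234) and the big socket at (440,277). The networks agree with these. The scene view adds little.

Run:
```python
from h import *
p=cams.camera('top')
A=lambda x,y:(120+x/4,190+y/4)
B=lambda x,y:(310+x/4,190+y/4)
pts={'br_corner_top':(A(97,200),.03),'br_long_end_top':(A(135,105),.03),'br_short_end':(A(28,178),.03),
'stamp_top':(A(314,108),.063),'sock_top':(A(262,328),.038),'tt_tl':(A(490,98),.017),'tt_tr':(A(702,102),.017),'tt_bl':(A(468,465),.017),'tt_br':(A(685,470),.017),
'ft_tl':(B(67,102),.017),'ft_tr':(B(299,114),.017),'ft_bl':(B(56,303),.017),'ft_br':(B(292,315),.017),
'sp_L':(B(352,150),.014),'sp_R':(B(538,168),.014),'pad_tl':(B(612,132),.009),'pad_tr':(B(684,123),.009),'pad_br':(B(697,218),.009),'pad_bl':(B(627,227),.009),'big_top':(B(527,340),.046),
'sc':(B(242,253),.006)}
for k,(uv,z) in pts.items():
    w=ray(p,*uv,z);d=p['depth'][int(uv[1]),int(uv[0])];print(k,w.round(4),np.hypot(*w[:2]).round(3))
zz={'spanner_center':.007,'socket_center':.019,'bracket_center':.015,'stamp_center':.0315,'ink_pad_center':.0045,'big_socket_center':.023,'spanner_cavity':.006,'socket_cavity':.006,'bracket_cavity':.006,'tool_tray':0}
for k,z in zz.items():
    r=cams.place_of(p,k)
    if r: print(k,round(r[0]['p'],2),ray(p,r[0]['at'][0]*640,r[0]['at'][1]*480,z).round(4))
```

```text
br_corner_top [0.4626 0.415  0.03  ] 0.621
br_long_end_top [0.5241 0.3952 0.03  ] 0.656
br_short_end [0.4759 0.4609 0.03  ] 0.663
stamp_top [0.5153 0.274  0.063 ] 0.584
sock_top [0.383  0.3031 0.038 ] 0.488
tt_tl [0.5354 0.1719 0.017 ] 0.562
tt_tr [0.5352 0.0389 0.017 ] 0.537
tt_bl [0.3047 0.1757 0.017 ] 0.352
tt_br [0.3047 0.0435 0.017 ] 0.308
ft_tl [ 0.5368 -0.0392  0.017 ] 0.538
ft_tr [ 0.5321 -0.1846  0.017 ] 0.563
ft_bl [ 0.4092 -0.0343  0.017 ] 0.411
ft_br [ 0.4044 -0.1796  0.017 ] 0.443
sp_L [ 0.5104 -0.2182  0.014 ] 0.555
sp_R [ 0.5013 -0.3362  0.014 ] 0.604
pad_tl [ 0.5271 -0.386   0.009 ] 0.653
pad_tr [ 0.5342 -0.4335  0.009 ] 0.688
pad_br [ 0.4724 -0.4394  0.009 ] 0.645
pad_bl [ 0.4656 -0.3936  0.009 ] 0.61
big_top [ 0.3865 -0.3198  0.046 ] 0.502
sc [ 0.4449 -0.1498  0.006 ] 0.469
spanner_center 0.92 [ 0.5067 -0.2822  0.007 ]
socket_center 0.54 [0.3826 0.302  0.019 ]
bracket_center 0.66 [0.4964 0.4078 0.015 ]
stamp_center 0.55 [0.517  0.2775 0.0315]
ink_pad_center 0.83 [ 0.5021 -0.4087  0.0045]
big_socket_center 0.64 [ 0.3775 -0.3186  0.023 ]
spanner_cavity 0.55 [ 0.5051 -0.1091  0.006 ]
socket_cavity 0.81 [ 0.4481 -0.153   0.006 ]
bracket_cavity 0.81 [ 0.4268 -0.0844  0.006 ]
```

Sizes and heights agree: the foam tray measures 128×146 and its yaw is about -0.032. I'm moving over the spanner.

servo_tool(
  rows=[
    [0.341,0.242,-0.015,0,0,1.18,1],
    [0.341,0.242,-0.015,0,0,1.18,1],
    [0.341,0.242,-0.015,0,0,1.18,1],
    [0.341,0.242,-0.015,0,0,1.18,1],
    [0.341,0.242,-0.015,0,0,1.18,1],
    [0.341,0.242,-0.015,0,0,1.18,1],
    [0.341,0.242,-0.015,0,0,1.18,1],
    [0.341,0.242,-0.015,0,0,1.18,1],
  ],
  newtons=40,
)

```text
time_s: 2.87
ee_pos: [0.4387, -0.3301, 0.1631]
eef_rot: [3.141, 0.0, 1.312]
force: [0.5, -1.6, 0.2]
grip_width: 0.0941
```

servo_tool(
  rows=[
    [0.068,0.049,0,0,0,0.18,1],
    [0.068,0.049,0,0,0,0.18,1],
    [0.068,0.049,0,0,0,0.18,1],
    [0.068,0.049,0,0,0,0.18,1],
    [0.068,0.049,0,0,0,0.18,1],
    [0.068,0.049,0,0,0,0.18,1],
    [0.068,0.049,0,0,0,0.18,1],
    [0.068,0.049,0,0,0,0.18,1],
  ],
)

```text
time_s: 3.53
ee_pos: [0.506, -0.282, 0.1634]
eef_rot: [3.141, 0.0, 1.49]
force: [0.6, -0.3, -0.5]
grip_width: 0.0942
```

```bash
cat >> h.py <<'E'
from scipy.spatial.transform import Rotation as Rn
def shot(name,n):
    o=ctrl.get_obs(); p=cams.camera(n)
    T=None
    if n=='wrist':
        T=np.eye(4);T[:3,:3]=Rn.from_euler('xyz',o['eef_rot']).as_matrix();T[:3,3]=o['ee_pos'];T=T@np.array(p['hand_eye'])
    save(p,name); np.savez('pics/'+name+'.npz',T=np.eye(4) if T is None else T,**{k:np.array(v) for k,v in p.items()})
    print(o['time_s'],o['ee_pos'].round(4),o['eef_rot'].round(4),o['grip_width'],o['force'].round(1))
    return p,T
def rect(p,T,x0,x1,y0,y1,z,name,s=0.0005):
    # orthographic map of plane z; cols: y decreasing rightwards, rows: x decreasing downward
    xs=np.arange(x1,x0,-s); ys=np.arange(y1,y0,-s)
    Y,X=np.meshgrid(ys,xs); P=np.stack([X,Y,np.full_like(X,z)],-1).reshape(-1,3)
    if T is None: rv=np.array(p['rvec'],float);tv=np.array(p['tvec'],float)
    else:
        M=np.linalg.inv(T); rv=cv2.Rodrigues(M[:3,:3])[0]; tv=M[:3,3]
    K=np.array([[p['fx'],0,p['cx']],[0,p['fy'],p['cy']],[0,0,1.]],float)
    q=cv2.projectPoints(P,rv,tv,K,np.array(p['dist_coeffs'],float))[0].reshape(*X.shape,2).astype(np.float32)
    im=cv2.remap(p['image'][:,:,::-1].copy(),q[...,0],q[...,1],cv2.INTER_LINEAR)
    for i,x in enumerate(xs):
        if abs(x/0.02-round(x/0.02))<1e-6*50: 
            cv2.line(im,(0,i),(8,i),(0,0,255),1); cv2.putText(im,'%.2f'%x,(10,i+4),0,.35,(0,0,255),1)
    for j,y in enumerate(ys):
        if abs(y/0.02-round(y/0.02))<1e-6*50:
            cv2.line(im,(j,0),(j,8),(255,0,0),1); cv2.putText(im,'%.2f'%y,(j-12,20),0,.35,(255,0,0),1)
    cv2.imwrite('pics/'+name+'.png',im); print(im.shape)
E
python3 - <<'E'
from h import *
p,T=shot('w1','wrist')
rect(p,T,.42,.56,-.40,-.10,.014,'w1r')
for k,z in [('spanner_center',.007),('spanner_cavity',.006),('socket_cavity',.006)]:
    print(k,[(r['p'],ray(p,r['at'][0]*640,r['at'][1]*480,z,T).round(4)) for r in cams.place_of(p,k)[:2]])
E
```

```text
3.5333 [ 0.506  -0.282   0.1634] [3.1410e+00 3.0000e-04 1.4901e+00] 0.09415311835215823 [ 0.6 -0.3 -0.5]
(281, 601, 3)
spanner_center [(0.67, array([ 0.506 , -0.2762,  0.007 ]))]
spanner_cavity [(0.77, array([ 0.5052, -0.1102,  0.006 ]))]
socket_cavity [(0.83, array([ 0.4446, -0.1495,  0.006 ]))]
```

View pics/w1.png

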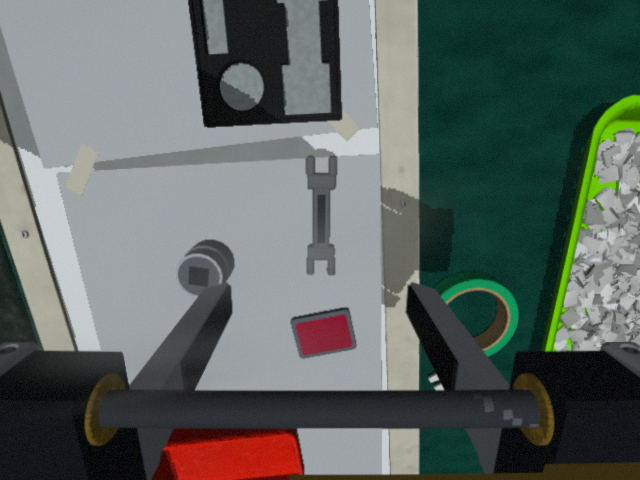

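View pics/w1r.png

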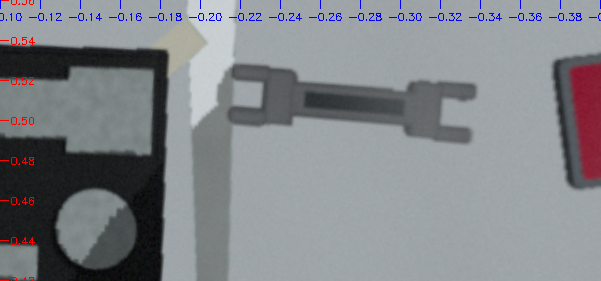

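The wrist view shows the spanner at about (320,215). Rectified, its centre is near (0.507,-0.277) with yaw -0.08, and it measures 122 mm long. I'll descend on it.

servo_tool(
  rows=[
    [0.001,0.005,-0.03,0,0,0,0.1],
    [0.001,0.005,-0.07,0,0,0,0.1],
    [0.001,0.005,-0.1,0,0,0,0.1],
    [0.001,0.005,-0.13,0,0,0,0.1],
    [0.001,0.005,-0.15,0,0,0,0.1],
    [0.001,0.005,-0.156,0,0,0,0.1],
    [0.001,0.005,-0.156,0,0,0,0.1],
    [0.001,0.005,-0.156,0,0,0,0.1],
  ],
)

```text
time_s: 4.4
ee_pos: [0.508, -0.2769, 0.0083]
eef_rot: [3.14, 0.001, 1.491]
force: [0.2, 0.5, 0.2]
grip_width: 0.0518
```

servo_tool(
  rows=[
    [0,0,0,0,0,0,-1],
    [0,0,0,0,0,0,-1],
    [0,0,0,0,0,0,-1],
    [0,0,0,0,0,0,-1],
    [0,0,0,0,0,0,-1],
    [0,0,0,0,0,0,-1],
    [0,0,0,0,0,0,-1],
    [0,0,0,0,0,0,-1],
  ],
)

```text
time_s: 5.07
ee_pos: [0.508, -0.2768, 0.0083]
eef_rot: [3.14, 0.001, 1.491]
force: [0.3, 0.6, 0.0]
grip_width: 0.0019
```

The fingers closed to 2 mm, so they missed. I'll look.

Run:
```python
from h import *
p,T=shot('w2','wrist')
```

```text
5.0667 [ 0.508  -0.2768  0.0083] [3.1401e+00 8.0000e-04 1.4912e+00] 0.0019044462416619827 [0.3 0.6 0. ]
```

View pics/w2.png

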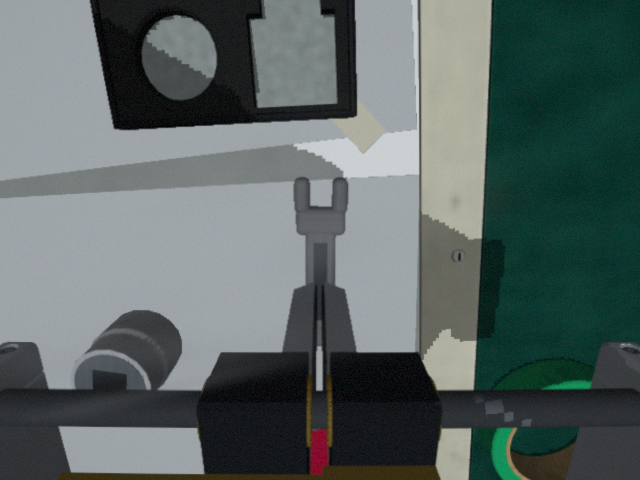

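Run:
```python
import numpy as np,cv2
d=np.load('pics/w1.npz');T=d['T'];D=d['depth']
def P(u,v):
    z=D[v,u];K=np.array([[d['fx'],0,d['cx']],[0,d['fy'],d['cy']],[0,0,1.]])
    n=cv2.undistortPoints(np.array([[[u,v]]],float),K,d['dist_coeffs'].astype(float))[0,0]
    return (T@np.array([n[0]*z,n[1]*z,z,1]))[:3]
for v in range(160,275,8):
    print(v,[round(P(u,v)[2]*1000,1) for u in range(296,350,3)])
```

```text
160 [np.float64(-1.5), np.float64(-0.0), np.float64(1.5), np.float64(12.5), np.float64(13.6), np.float64(16.1), np.float64(12.1), np.float64(0.4), np.float64(-0.5), np.float64(1.0), np.float64(-0.3), np.float64(13.7), np.float64(14.7), np.float64(13.4), np.float64(-0.0), np.float64(-0.5), np.float64(0.6), np.float64(0.3)]
168 [np.float64(-0.3), np.float64(-0.1), np.float64(-0.7), np.float64(12.1), np.float64(14.8), np.float64(12.0), np.float64(12.2), np.float64(0.9), np.float64(-1.3), np.float64(0.5), np.float64(0.5), np.float64(12.6), np.float64(11.9), np.float64(13.5), np.float64(1.4), np.float64(-1.2), np.float64(-0.8), np.float64(-0.9)]
176 [np.float64(372.7), np.float64(0.9), np.float64(-0.6), np.float64(0.1), np.float64(13.8), np.float64(13.9), np.float64(13.5), np.float64(13.7), np.float64(14.6), np.float64(14.3), np.float64(13.7), np.float64(12.7), np.float64(12.7), np.float64(11.6), np.float64(-0.7), np.float64(-0.3), np.float64(0.5), np.float64(0.8)]
184 [np.float64(-1.0), np.float64(1.1), np.float64(-0.3), np.float64(-2.0), np.float64(14.1), np.float64(13.9), np.float64(13
[... 3066 characters left out ...]
np.float64(0.5), np.float64(0.2), np.float64(-0.2)]
264 [np.float64(0.6), np.float64(-0.1), np.float64(0.4), np.float64(-0.0), np.float64(13.8), np.float64(13.3), np.float64(0.4), np.float64(-0.7), np.float64(-1.1), np.float64(-1.5), np.float64(-0.3), np.float64(12.8), np.float64(13.2), np.float64(-0.6), np.float64(-0.2), np.float64(-2.0), np.float64(-0.7), np.float64(0.8)]
272 [np.float64(-0.5), np.float64(-0.0), np.float64(-0.3), np.float64(0.1), np.float64(13.2), np.float64(13.3), np.float64(-1.3), np.float64(-0.2), np.float64(372.7), np.float64(1.1), np.float64(0.3), np.float64(13.2), np.float64(14.1), np.float64(-0.3), np.float64(0.1), np.float64(-0.5), np.float64(0.7), np.float64(0.2)]
```

Depth says the handle top really is 13.5 mm high, so the effective pad must end above the TCP. I'll reopen, go lower and close again.

servo_tool(
  rows=[
    [0,0,0,0,0,0,0.1],
    [0,0,0,0,0,0,0.1],
    [0,0,0,0,0,0,0.1],
    [0,0,0,0,0,0,0.1],
    [0,0,0,0,0,0,0.1],
    [0,0,-0.003,0,0,0,0.1],
    [0,0,-0.006,0,0,0,0.1],
    [0,0,-0.006,0,0,0,0.1],
  ],
)

```text
time_s: 5.78
ee_pos: [0.5076, -0.2766, 0.0015]
eef_rot: [3.141, 0.0, 1.491]
force: [0.3, -0.3, 0.1]
grip_width: 0.0498
```

servo_tool(
  rows=[
    [0,0,0,0,0,0,-1],
    [0,0,0,0,0,0,-1],
    [0,0,0,0,0,0,-1],
    [0,0,0,0,0,0,-1],
    [0,0,0,0,0,0,-1],
    [0,0,0,0,0,0,-1],
    [0,0,0,0,0,0,-1],
    [0,0,0,0,0,0,-1],
  ],
)

```text
time_s: 6.45
ee_pos: [0.5076, -0.2767, 0.0016]
eef_rot: [3.141, 0.0, 1.491]
force: [0.0, -0.2, 0.6]
grip_width: 0.0024
```

Run:
```python
from h import *
p,T=shot('w3','wrist')
D=p['depth'];K=np.array([[p['fx'],0,p['cx']],[0,p['fy'],p['cy']],[0,0,1.]])
for v in range(180,350,8):
    r=[]
    for u in (300,308,314,319,324,330,340):
        z=D[v,u];n=cv2.undistortPoints(np.array([[[u,v]]],float),K,np.array(p['dist_coeffs']))[0,0]
        w=(T@np.array([n[0]*z,n[1]*z,z,1]))[:3]; r.append(tuple((w*1000).round().astype(int)))
    print(v,*r)
p,_=shot('s3','scene')
im=p['image'][:,:,::-1];cv2.imwrite('pics/s3c.png',cv2.resize(im[130:290,290:450],None,fx=3.7,fy=3.7,interpolation=cv2.INTER_CUBIC))
```

```text
6.45 [ 0.5076 -0.2767  0.0016] [3.1410e+00 3.0000e-04 1.4911e+00] 0.0023799015739726826 [ 0.  -0.2  0.6]
180 (np.int64(502), np.int64(-214), np.int64(11)) (np.int64(506), np.int64(-216), np.int64(1)) (np.int64(510), np.int64(-216), np.int64(-1)) (np.int64(513), np.int64(-216), np.int64(0)) (np.int64(515), np.int64(-216), np.int64(0)) (np.int64(519), np.int64(-217), np.int64(-1)) (np.int64(524), np.int64(-216), np.int64(8))
188 (np.int64(502), np.int64(-218), np.int64(13)) (np.int64(506), np.int64(-219), np.int64(11)) (np.int64(509), np.int64(-221), np.int64(0)) (np.int64(512), np.int64(-221), np.int64(1)) (np.int64(515), np.int64(-221), np.int64(1)) (np.int64(519), np.int64(-221), np.int64(1)) (np.int64(524), np.int64(-220), np.int64(14))
196 (np.int64(502), np.int64(-223), np.int64(14)) (np.int64(506), np.int64(-223), np.int64(11)) (np.int64(509), np.int64(-225), np.int64(-1)) (np.int64(512), np.int64(-225), np.int64(0)) (np.int64(515), np.int64(-226), np.int64(0)) (np.int64(518), np.int64(-226), np.int64(0)) (np.int64(523), np.int64(-224), np.int64(13))
204 (np.int64(501), np.int64
[... 5557 characters left out ...]
nt64(504), np.int64(-266), np.int64(88)) (np.int64(507), np.int64(-267), np.int64(88)) (np.int64(505), np.int64(-311), np.int64(15)) (np.int64(510), np.int64(-268), np.int64(86)) (np.int64(513), np.int64(-266), np.int64(89)) (np.int64(517), np.int64(-267), np.int64(89))
348 (np.int64(502), np.int64(-265), np.int64(96)) (np.int64(505), np.int64(-266), np.int64(94)) (np.int64(507), np.int64(-267), np.int64(93)) (np.int64(505), np.int64(-318), np.int64(13)) (np.int64(510), np.int64(-267), np.int64(93)) (np.int64(513), np.int64(-266), np.int64(95)) (np.int64(516), np.int64(-267), np.int64(95))
6.5 [ 0.5076 -0.2766  0.0015] [3.1411e+00 3.0000e-04 1.4912e+00] 0.0005497469963805265 [-0.5 -0.1 -0.8]
```

View pics/w3.png

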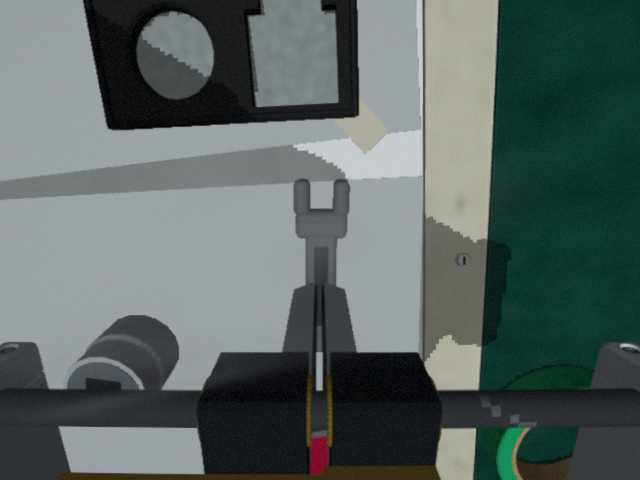

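View pics/s3c.png

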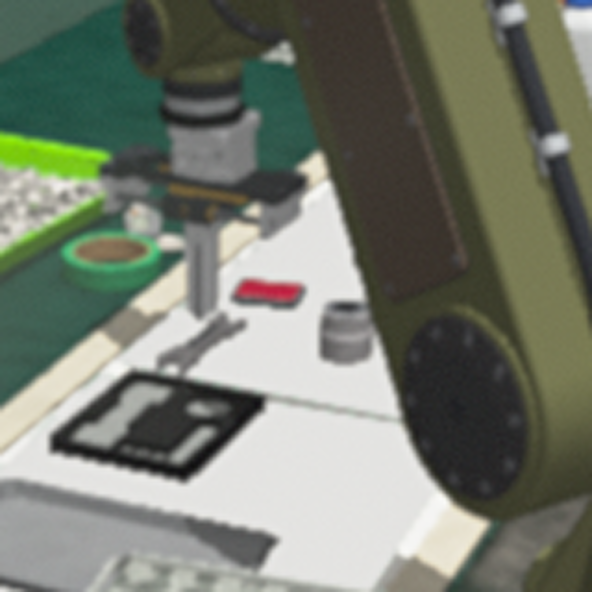

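Run:
```python
import numpy as np,cv2
for n in ('w1','w2','w3'):
    d=np.load('pics/%s.npz'%n);H=d['hand_eye'];D=d['depth']
    v,u=np.mgrid[0:480,0:640];K=np.array([[d['fx'],0,d['cx']],[0,d['fy'],d['cy']],[0,0,1.]])
    q=cv2.undistortPoints(np.stack([u,v],-1).reshape(-1,1,2).astype(float),K,d['dist_coeffs'].astype(float)).reshape(480,640,2)
    P=np.dstack([q*D[...,None],D])@H[:3,:3].T+H[:3,3]
    m=(D>0)&(abs(P[...,0])<.02)&(P[...,2]>-.12)&(P[...,2]<.03)&(abs(P[...,1])<.07)
    # fingers: group per y bins
    for s in (-1,1):
        mm=m&(P[...,1]*s>0)&(P[...,0]>.004)
        z=P[...,2][mm];y=P[...,1][mm];x=P[...,0][mm]
        k=np.argsort(z)[-8:]
        hist=np.histogram(z,bins=np.arange(-.12,.03,.01))
        print(n,s,[tuple(a) for a in np.c_[x,y,z][k].round(3).tolist()]); print(hist[0])
```

```text
w1 -1 [(0.011, -0.048, -0.031), (0.008, -0.047, -0.03), (0.01, -0.048, -0.03), (0.009, -0.047, -0.03), (0.009, -0.048, -0.03), (0.008, -0.047, -0.03), (0.009, -0.048, -0.03), (0.009, -0.047, -0.029)]
[456 818 732 570 463 398 319 268 175   2   0   0   0   0]
w1 1 [(0.011, 0.05, -0.03), (0.011, 0.051, -0.03), (0.008, 0.047, -0.03), (0.009, 0.049, -0.03), (0.006, 0.047, -0.03), (0.01, 0.049, -0.03), (0.009, 0.048, -0.029), (0.009, 0.048, -0.029)]
[465 806 718 575 462 393 322 278 174   5   0   0   0   0]
w2 -1 [(0.019, -0.055, 0.01), (0.008, -0.052, 0.01), (0.011, -0.049, 0.01), (0.008, -0.066, 0.01), (0.014, -0.021, 0.01), (0.019, -0.025, 0.01), (0.01, -0.068, 0.01), (0.01, -0.011, 0.01)]
[   0   77  375  447  345  298  254  210  112    2    0  354 2310    4]
w2 1 [(0.008, 0.044, 0.01), (0.006, 0.038, 0.01), (0.016, 0.06, 0.01), (0.018, 0.049, 0.01), (0.008, 0.018, 0.01), (0.012, 0.05, 0.01), (0.015, 0.063, 0.01), (0.013, 0.063, 0.011)]
[   0   78  374  431  358  302  250  205  116    2    0  405 2332   15]
w3 -1 [(0.013, -0.056, 0.003), (0.015, -0.069, 0.003), (0.016, -0.026, 0.003), (0.006, -0.05, 0.003), (0.018, -0.056, 0.003), (0.004, -0.026, 0.003), (0.01, -0.038, 0.003), (0.013, -0.049, 0.003)]
[   0   72  389  438  348  301  255  205  114    3  345   42 2425    0]
w3 1 [(0.019, 0.036, 0.003), (0.011, 0.026, 0.003), (0.019, 0.055, 0.003), (0.019, 0.047, 0.003), (0.015, 0.018, 0.003), (0.012, 0.054, 0.003), (0.007, 0.035, 0.004), (0.015, 0.02, 0.004)]
[   0   81  373  446  351  299  242  214  117    0  427  337 2146    0]
```

The wrist depth shows both fingertips at tool z = -0.030 in all three pictures, open and closed. The scene picture agrees, with the tips above the spanner. So the reported TCP lies about 30 mm beyond the real finger ends, and I'll use tip z = reported z + 0.030. I'll reopen and go down by that much, watching the force.

servo_tool(
  rows=[
    [0,0,0,0,0,0,0.1],
    [0,0,0,0,0,0,0.1],
    [0,0,0,0,0,0,0.1],
    [0,0,0,0,0,0,0.1],
    [0,0,0,0,0,0,0.1],
    [0,0,-0.008,0,0,0,0.1],
    [0,0,-0.014,0,0,0,0.1],
    [0,0,-0.014,0,0,0,0.1],
  ],
)

```text
time_s: 7.22
ee_pos: [0.5068, -0.2761, -0.0143]
eef_rot: [-3.14, -0.001, 1.491]
force: [-0.3, 0.2, 0.4]
grip_width: 0.0496
```

servo_tool(
  rows=[
    [0,0,-0.005,0,0,0,0.1],
    [0,0,-0.008,0,0,0,0.1],
    [0,0,-0.0095,0,0,0,0.1],
    [0,0,-0.0095,0,0,0,0.1],
    [0,0,-0.0095,0,0,0,0.1],
    [0,0,-0.0095,0,0,0,0.1],
    [0,0,-0.0095,0,0,0,0.1],
    [0,0,-0.0095,0,0,0,0.1],
  ],
)

```text
time_s: 7.88
ee_pos: [0.5069, -0.2762, -0.0236]
eef_rot: [-3.14, -0.001, 1.491]
force: [0.3, 0.6, -0.2]
grip_width: 0.0518
```

servo_tool(
  rows=[
    [0,0,0,0,0,0,-1],
    [0,0,0,0,0,0,-1],
    [0,0,0,0,0,0,-1],
    [0,0,0,0,0,0,-1],
    [0,0,0,0,0,0,-1],
    [0,0,0,0,0,0,-1],
    [0,0,0,0,0,0,-1],
    [0,0,0,0,0,0,-1],
  ],
)

```text
time_s: 8.55
ee_pos: [0.5069, -0.2762, -0.0235]
eef_rot: [-3.14, -0.001, 1.491]
force: [0.7, 0.1, 0.6]
grip_width: 0.0171
```

It's gripped at 17 mm, which matches the 18 mm handle. I'll lift it and move over the foam tray, turning by +0.048.

servo_tool(
  rows=[
    [0,0,0.02,0,0,0,-1],
    [0,0,0.045,0,0,0,-1],
    [0,0,0.06,0,0,0,-1],
    [0,0.04,0.06,0,0,0.02,-1],
    [0,0.08,0.06,0,0,0.04,-1],
    [-0.002,0.12,0.06,0,0,0.048,-1],
    [-0.002,0.15,0.06,0,0,0.048,-1],
    [-0.002,0.166,0.06,0,0,0.048,-1],
  ],
)

```text
time_s: 9.22
ee_pos: [0.5043, -0.1072, 0.0363]
eef_rot: [-3.14, -0.001, 1.541]
force: [0.3, -1.0, -1.8]
grip_width: 0.0177
```

Run:
```python
from h import *
p,T=shot('w4','wrist')
rect(p,T,.39,.55,-.2,0.0,.006,'w4r',.0003)
p,_=shot('t4','top')
rect(p,None,.39,.55,-.2,0.0,.006,'t4r',.0003)
```

```text
9.2167 [ 0.5043 -0.1072  0.0363] [-3.1397e+00 -1.1000e-03  1.5411e+00] 0.017686029782318282 [ 0.3 -1.  -1.8]
(534, 667, 3)
9.2667 [ 0.5045 -0.106   0.0364] [-3.1397e+00 -1.4000e-03  1.5419e+00] 0.0177114321282244 [ 0.3  1.9 -1. ]
(534, 667, 3)
```

View pics/w4.png

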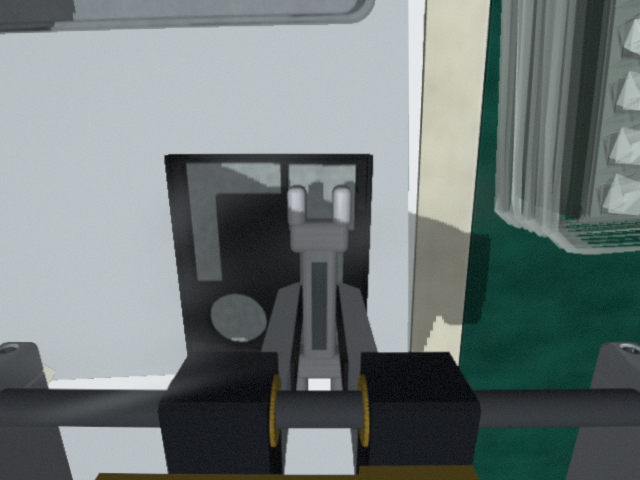

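View pics/w4r.png

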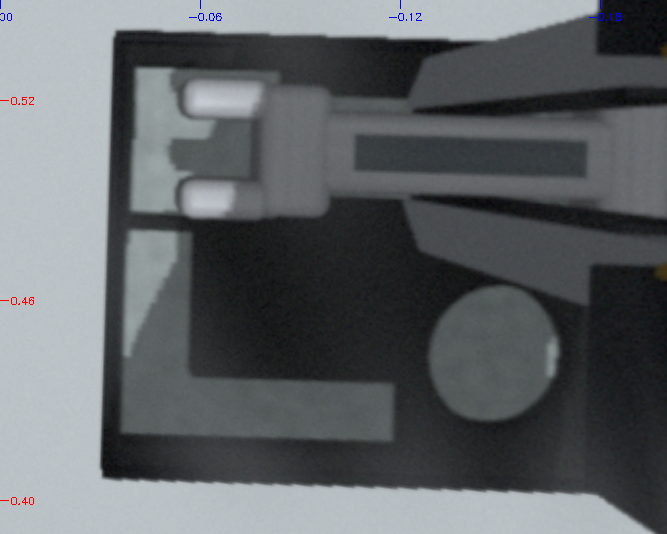

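View pics/t4r.png

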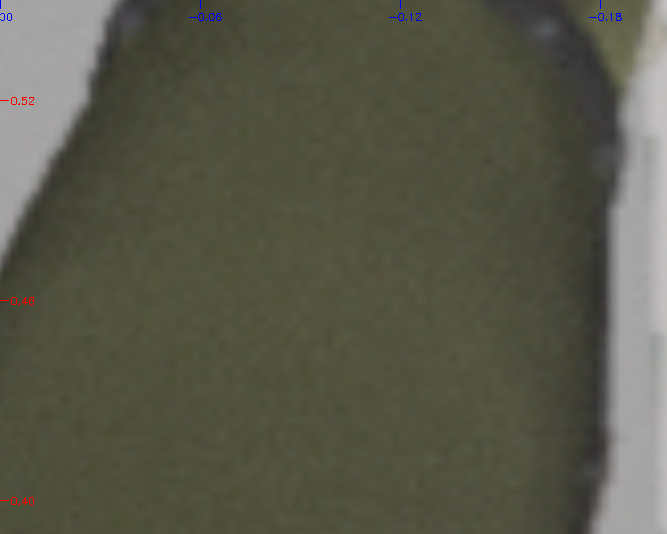

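```bash
cat >> h.py <<'E'
def cloud(name):
    d=np.load('pics/%s.npz'%name);D=d['depth']
    v,u=np.mgrid[0:480,0:640];K=np.array([[d['fx'],0,d['cx']],[0,d['fy'],d['cy']],[0,0,1.]])
    q=cv2.undistortPoints(np.stack([u,v],-1).reshape(-1,1,2).astype(float),K,d['dist_coeffs'].astype(float)).reshape(480,640,2)
    P=np.dstack([q*D[...,None],D])
    if 'rvec' in d: 
        R=cv2.Rodrigues(d['rvec'].astype(float))[0]; W=(P-d['tvec'].ravel())@R
    else: W=P@d['T'][:3,:3].T+d['T'][:3,3]
    W[D<=0]=np.nan
    return W
E
python3 - <<'E'
from h import *
W=cloud('w4')
for v in range(182,350,8):
    r=W[v,296:348]; m=r[:,2]>.04
    if m.any(): print(v,r[m].mean(0).round(4),r[m][:,0].min().round(4),r[m][:,0].max().round(4),m.sum())
E
```

```text
190 [ 0.5091 -0.0473  0.0719] 0.4956 0.5198 26
198 [ 0.509  -0.051   0.0728] 0.4954 0.5197 26
206 [ 0.5089 -0.0549  0.0728] 0.4952 0.5197 26
214 [ 0.5088 -0.0588  0.0728] 0.4951 0.5197 26
222 [ 0.5072 -0.0629  0.0721] 0.4948 0.5196 52
230 [ 0.5071 -0.0666  0.0733] 0.4946 0.5197 52
238 [ 0.5069 -0.0706  0.0734] 0.4945 0.5197 51
246 [ 0.5069 -0.0747  0.0733] 0.4943 0.5197 52
254 [ 0.5052 -0.079   0.073 ] 0.4964 0.5141 35
262 [ 0.5053 -0.0831  0.0734] 0.4963 0.514 35
270 [ 0.5048 -0.0872  0.0735] 0.496 0.5134 35
278 [ 0.5046 -0.0917  0.0732] 0.4959 0.5133 35
286 [ 0.5063 -0.0963  0.0727] 0.4932 0.5193 52
294 [ 0.5061 -0.0993  0.076 ] 0.4939 0.5187 52
302 [ 0.506  -0.1025  0.0786] 0.4944 0.5181 52
310 [ 0.5058 -0.1058  0.0809] 0.4947 0.5175 52
318 [ 0.5056 -0.1092  0.0829] 0.4951 0.517 51
326 [ 0.5055 -0.1129  0.0842] 0.4951 0.5165 52
334 [ 0.5054 -0.1166  0.0855] 0.4949 0.516 50
342 [ 0.5051 -0.1205  0.0864] 0.4947 0.5156 47
```

The spanner is level. Its centre is about (0.5045,-0.107) and the cavity centre is (0.506,-0.108). I'll lower until the fingertips are just above the foam, about 17 mm.

servo_tool(
  rows=[
    [0.0015,-0.0015,-0.015,0,0,0,-1],
    [0.0015,-0.0015,-0.03,0,0,0,-1],
    [0.0015,-0.0015,-0.04,0,0,0,-1],
    [0.0015,-0.0015,-0.045,0,0,0,-1],
    [0.0015,-0.0015,-0.048,0,0,0,-1],
    [0.0015,-0.0015,-0.049,0,0,0,-1],
    [0.0015,-0.0015,-0.049,0,0,0,-1],
    [0.0015,-0.0015,-0.049,0,0,0,-1],
  ],
)

```text
time_s: 9.98
ee_pos: [0.5066, -0.1097, -0.0121]
eef_rot: [-3.141, -0.001, 1.542]
force: [-0.5, 0.3, -1.0]
grip_width: 0.0172
```

Run:
```python
from h import *
p,T=shot('w5','wrist')
```

```text
9.9833 [ 0.5066 -0.1097 -0.0121] [-3.1407e+00 -7.0000e-04  1.5420e+00] 0.01724907278126064 [-0.5  0.3 -1. ]
```

View pics/w5.png

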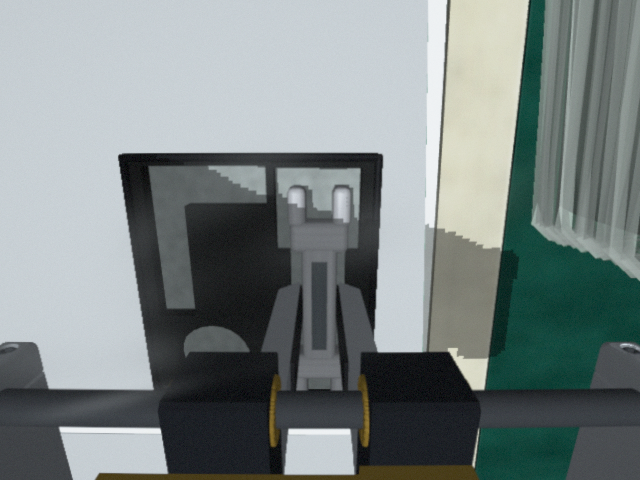

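The jaw end sits inside the cut-out's wide end with margins on both sides. I'll release and lift.

servo_tool(
  rows=[
    [0,0,0,0,0,0,-0.4],
    [0,0,0,0,0,0,-0.4],
    [0,0,0,0,0,0,-0.4],
    [0,0,0,0,0,0,-0.4],
    [0,0,0.005,0,0,0,-0.4],
    [0,0,0.025,0,0,0,-0.3],
    [0,0,0.06,0,0,0,0],
    [0,0,0.1,0,0,0,0],
  ],
)

```text
time_s: 10.7
ee_pos: [0.5054, -0.1093, 0.0882]
eef_rot: [-3.138, -0.002, 1.542]
force: [0.0, -0.5, 0.1]
grip_width: 0.043
```

Run:
```python
from h import *
p,T=shot('w6','wrist')
W=cloud('w6')
m=(W[...,2]>.017)&(W[...,2]<.03)&(W[...,0]>.47)&(W[...,0]<.54)&(W[...,1]<-.02)&(W[...,1]>-.19)
q=W[m];print(m.sum(),np.percentile(q,[1,50,99],axis=0).round(4))
for y in np.arange(-.17,-.04,.01):
    s=q[abs(q[:,1]-y)<.005]; 
    if len(s): print(round(y,3),s[:,2].mean().round(4),s[:,0].min().round(4),s[:,0].max().round(4))
```

```text
10.7 [ 0.5054 -0.1093  0.0882] [-3.1375e+00 -1.6000e-03  1.5420e+00] 0.04301175794147256 [ 0.  -0.5  0.1]
3932 [[ 0.4872 -0.1786  0.0171]
 [ 0.5069 -0.102   0.0192]
 [ 0.5366 -0.0345  0.021 ]]
-0.17 0.019 0.49 0.5342
-0.16 0.0191 0.4896 0.5342
-0.15 0.0193 0.4906 0.535
-0.14 0.0192 0.4919 0.5359
-0.13 0.0193 0.4972 0.5359
-0.12 0.0193 0.4975 0.5359
-0.11 0.0194 0.4979 0.5367
-0.1 0.0193 0.4982 0.5374
-0.09 0.0194 0.4981 0.5374
-0.08 0.0192 0.493 0.5374
-0.07 0.0192 0.4927 0.5374
-0.06 0.019 0.4927 0.5381
-0.05 0.0191 0.4932 0.5381
```

View pics/w6.png

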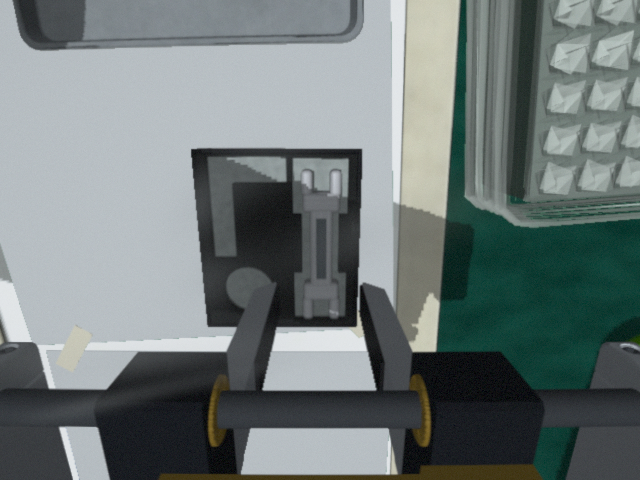

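The spanner is seated: its top is level at 19–20 mm, as expected. Next is the small socket.

servo_tool(
  rows=[
    [-0.012,0.041,0.02,0,0,0,0.2],
    [-0.122,0.411,0.02,0,0,0,0.2],
    [-0.122,0.411,0.02,0,0,0,0.2],
    [-0.122,0.411,0.02,0,0,0,0.2],
    [-0.122,0.411,0.02,0,0,0,0.2],
    [-0.122,0.411,0.02,0,0,0,0.2],
    [-0.122,0.411,0.02,0,0,0,0.2],
    [-0.122,0.411,0.02,0,0,0,0.2],
  ],
)

```text
time_s: 11.42
ee_pos: [0.4152, 0.205, 0.1163]
eef_rot: [3.133, 0.001, 1.542]
force: [0.2, -0.5, 0.0]
grip_width: 0.0562
```

servo_tool(
  rows=[
    [-0.032,0.097,-0.01,0,0,0,0.2],
    [-0.032,0.097,-0.01,0,0,0,0.2],
    [-0.032,0.097,-0.01,0,0,0,0.2],
    [-0.032,0.097,-0.01,0,0,0,0.2],
    [-0.032,0.097,-0.01,0,0,0,0.2],
    [-0.032,0.097,-0.01,0,0,0,0.2],
    [-0.032,0.097,-0.01,0,0,0,0.2],
    [-0.032,0.097,-0.01,0,0,0,0.2],
  ],
)

```text
time_s: 12.08
ee_pos: [0.3838, 0.3012, 0.1065]
eef_rot: [3.133, 0.001, 1.54]
force: [0.4, 0.6, 0.3]
grip_width: 0.0566
```

Run:
```python
from h import *
p,T=shot('w7','wrist')
W=cloud('w7')
m=(W[...,2]>.033)&(W[...,2]<.043)&(abs(W[...,0]-.383)<.04)&(abs(W[...,1]-.302)<.04)
q=W[m];print(m.sum(),q.mean(0).round(4),np.percentile(q,[1,99],axis=0).round(4))
print([(r['p'],ray(p,r['at'][0]*640,r['at'][1]*480,.019,T).round(4)) for r in cams.place_of(p,'socket_center')[:2]])
for n,c,z in (('bracket',(.4926,.405),.03),('stamp',(.517,.2775),.063)):
    m=(abs(W[...,2]-z)<.006)&(abs(W[...,0]-c[0])<.05)&(abs(W[...,1]-c[1])<.06)
    print(n,m.sum(),W[m].mean(0).round(4) if m.any() else '')
```

```text
12.0833 [0.3838 0.3012 0.1065] [3.1327e+00 9.0000e-04 1.5404e+00] 0.056637442376147026 [0.4 0.6 0.3]
922 [0.3816 0.3077 0.0377] [[0.3689 0.2944 0.0342]
 [0.3943 0.3203 0.0396]]
[(0.96, array([0.381 , 0.3062, 0.019 ]))]
bracket 1918 [0.486  0.4262 0.029 ]
stamp 625 [0.5148 0.2798 0.0605]
```

View pics/w7.png

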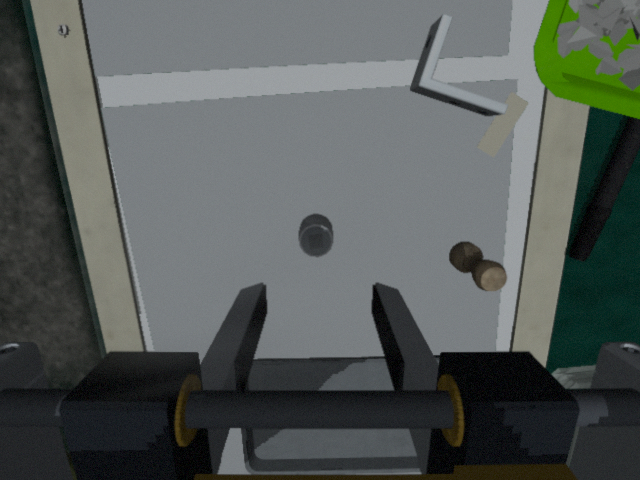

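The socket is at (317,235) in the image; depth puts its top centre at (0.3817,0.307), height 38 mm, 26 mm visible diameter.

servo_tool(
  rows=[
    [-0.002,0.0055,-0.02,0,0.008,0,0.2],
    [-0.002,0.0055,-0.05,0,0.008,0,0.2],
    [-0.002,0.0055,-0.08,0,0.008,0,0.2],
    [-0.002,0.0055,-0.105,0,0.008,0,0.2],
    [-0.002,0.0055,-0.12,0,0.008,0,0.2],
    [-0.002,0.0055,-0.12,0,0.008,0,0.2],
    [-0.002,0.0055,-0.12,0,0.008,0,0.2],
    [-0.002,0.0055,-0.12,0,0.008,0,-0.5],
  ],
)

```text
time_s: 12.85
ee_pos: [0.3824, 0.3071, -0.0124]
eef_rot: [3.139, 0.0, 1.54]
force: [0.5, -0.1, 0.9]
grip_width: 0.0528
```

servo_tool(
  rows=[
    [0,0,0,0,0,0,-1],
    [0,0,0,0,0,0,-1],
    [0,0,0,0,0,0,-1],
    [0,0,0,0,0,0,-1],
    [0,0,0,0,0,0,-1],
    [0,0,0.015,0,0,0,-1],
    [0,0,0.05,0,0,0,-1],
    [0,0,0.08,0,0,0,-1],
  ],
)

```text
time_s: 13.52
ee_pos: [0.3818, 0.3068, 0.0685]
eef_rot: [3.141, 0.001, 1.54]
force: [1.0, 0.2, 0.7]
grip_width: 0.0273
```

servo_tool(
  rows=[
    [0.006,-0.041,0,0,0,0,-1],
    [0.063,-0.456,0,0,0,0,-1],
    [0.063,-0.456,0,0,0,0,-1],
    [0.063,-0.456,0,0,0,0,-1],
    [0.063,-0.456,0,0,0,0,-1],
    [0.063,-0.456,0,0,0,0,-1],
    [0.063,-0.456,0,0,0,0,-1],
    [0.063,-0.456,0,0,0,0,-1],
  ],
)

```text
time_s: 14.18
ee_pos: [0.4272, -0.0252, 0.0687]
eef_rot: [3.141, 0.001, 1.541]
force: [1.5, 1.2, -1.5]
grip_width: 0.0271
```

servo_tool(
  rows=[
    [0.009,-0.041,0,0,0,0,-1],
    [0.0165,-0.082,0,0,0,0,-1],
    [0.0175,-0.11,0,0,0,0,-1],
    [0.0175,-0.124,0,0,0,0,-1],
    [0.0175,-0.124,0,0,0,0,-1],
    [0.0175,-0.124,-0.02,0,0,0,-1],
    [0.0175,-0.124,-0.03,0,0,0,-1],
    [0.0175,-0.124,-0.03,0,0,0,-1],
  ],
)

```text
time_s: 14.85
ee_pos: [0.4434, -0.1479, 0.0366]
eef_rot: [-3.139, -0.0, 1.541]
force: [-1.2, -0.2, -1.1]
grip_width: 0.0271
```

Run:
```python
from h import *
p,T=shot('w8','wrist')
rect(p,T,.39,.55,-.2,0.0,.015,'w8r',.0003)
W=cloud('w8');ee=ctrl.get_obs()['ee_pos']
m=(abs(W[...,0]-ee[0])<.014)&(abs(W[...,1]-ee[1])<.04)&(W[...,2]>.05)&(W[...,2]<.12)
q=W[m];print(np.percentile(q,[1,50,99],axis=0).round(4)); 
for v in range(200,340,8):
    r=W[v,300:340];print(v,np.nanmean(r,axis=0).round(4))
```

```text
14.85 [ 0.4434 -0.1479  0.0366] [-3.1387e+00 -2.0000e-04  1.5412e+00] 0.02714856745876075 [-1.2 -0.2 -1.1]
(534, 667, 3)
[[ 0.4301 -0.1603  0.0516]
 [ 0.444  -0.1422  0.0859]
 [ 0.4577 -0.1336  0.1185]]
200 [ 0.4451 -0.1026  0.0128]
208 [ 0.4449 -0.1079  0.0124]
216 [ 0.445  -0.1132  0.0124]
224 [ 0.4447 -0.1182  0.0137]
232 [ 0.4446 -0.1234  0.0146]
240 [ 0.4443 -0.1311  0.0068]
248 [ 0.4441 -0.1372  0.0054]
256 [ 0.4443 -0.143   0.0054]
264 [ 0.4438 -0.1489  0.0056]
272 [ 0.4444 -0.1365  0.0539]
280 [ 0.4444 -0.1355  0.0684]
288 [ 0.4444 -0.1361  0.0775]
296 [ 0.4444 -0.137   0.0852]
304 [ 0.4443 -0.1407  0.0864]
312 [ 0.4442 -0.1449  0.0863]
320 [ 0.444  -0.1491  0.0866]
328 [ 0.4441 -0.1536  0.0863]
336 [ 0.444  -0.1619  0.0798]
```

View pics/w8.png

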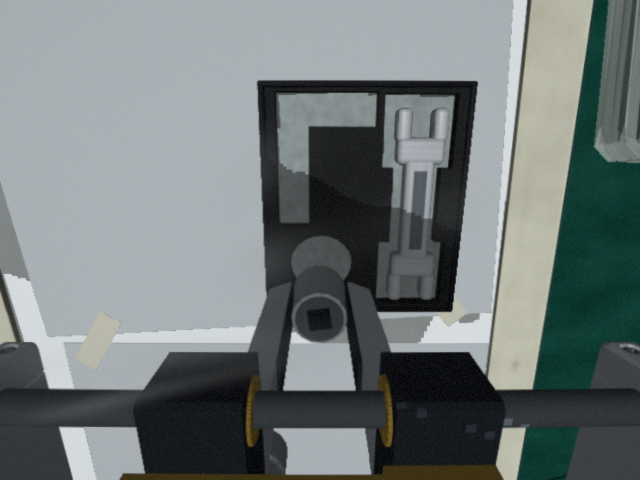

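View pics/w8r.png

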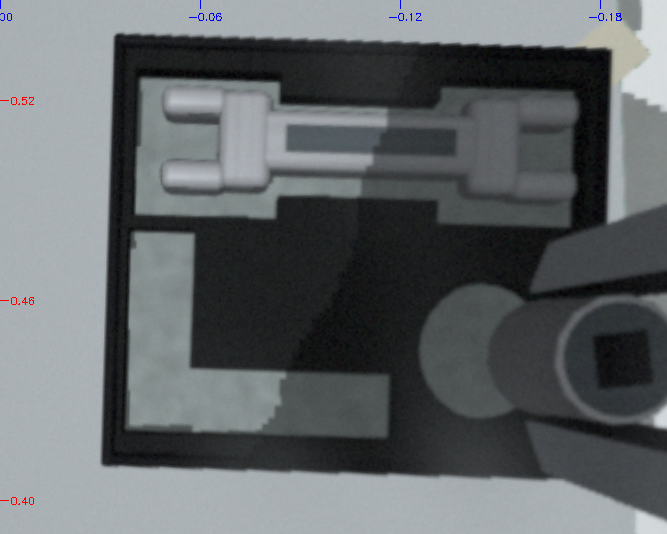

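The socket hangs upright in the grip. By the wrist camera its axis is about (0.444,-0.149) and the round cut-out's centre is about (0.445,-0.1465). I'll shift and lower.

servo_tool(
  rows=[
    [0.001,0.002,-0.01,0,0,0,-1],
    [0.001,0.002,-0.025,0,0,0,-1],
    [0.001,0.002,-0.035,0,0,0,-1],
    [0.001,0.002,-0.04,0,0,0,-1],
    [0.001,0.002,-0.043,0,0,0,-1],
    [0.001,0.002,-0.043,0,0,0,-1],
    [0.001,0.002,-0.043,0,0,0,-1],
    [0.001,0.002,-0.043,0,0,0,-1],
  ],
)

```text
time_s: 15.57
ee_pos: [0.4453, -0.1462, -0.0047]
eef_rot: [-3.141, 0.001, 1.541]
force: [-0.8, -0.2, -0.9]
grip_width: 0.0272
```

servo_tool(
  rows=[
    [0,0,0,0,0,0,-0.15],
    [0,0,0,0,0,0,-0.15],
    [0,0,0,0,0,0,-0.15],
    [0,0,0,0,0,0,-0.15],
    [0,0,0.01,0,0,0,-0.15],
    [0,0,0.04,0,0,0,-0.15],
    [0,0,0.08,0,0,0,0],
    [0,0.02,0.11,0,0,0,0],
  ],
)

```text
time_s: 16.23
ee_pos: [0.4456, -0.1278, 0.1084]
eef_rot: [3.141, 0.002, 1.539]
force: [1.4, 0.5, 0.6]
grip_width: 0.0468
```

Run:
```python
from h import *
p,T=shot('w9','wrist')
W=cloud('w9')
m=(abs(W[...,0]-.445)<.03)&(abs(W[...,1]+.147)<.03)&(W[...,2]>.038)&(W[...,2]<.055)
q=W[m];print(m.sum(),np.percentile(q,[1,50,99],axis=0).round(4))
```

```text
16.2333 [ 0.4456 -0.1278  0.1084] [3.1408e+00 1.5000e-03 1.5395e+00] 0.046763029991097646 [1.4 0.5 0.6]
909 [[ 0.4323 -0.1591  0.0388]
 [ 0.4451 -0.1452  0.0438]
 [ 0.4579 -0.1332  0.0457]]
```

View pics/w9.png

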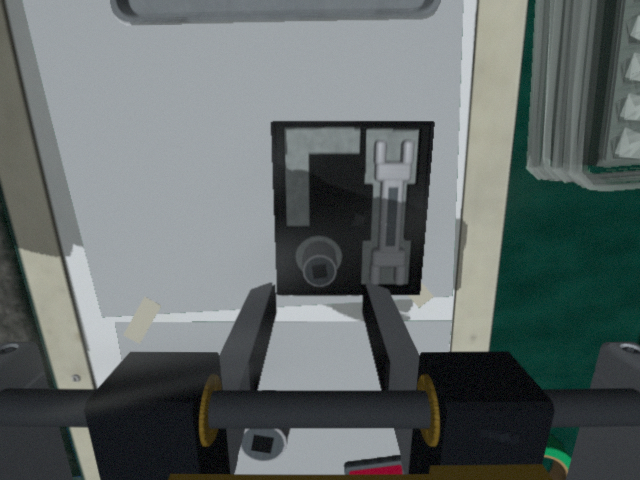

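The socket is seated upright: top at 43.8 mm against 44 expected. Next is the bracket.

servo_tool(
  rows=[
    [0.004,0.041,0.01,0,0,0.1,0],
    [0.048,0.531,0.01,0,0,1.28,0],
    [0.048,0.531,0.01,0,0,1.28,0],
    [0.048,0.531,0.01,0,0,1.28,0],
    [0.048,0.531,0.01,0,0,1.28,0],
    [0.048,0.531,0.01,0,0,1.28,0],
    [0.048,0.531,0.01,0,0,1.28,0],
    [0.048,0.531,0.01,0,0,1.28,0],
  ],
)

```text
time_s: 16.95
ee_pos: [0.4769, 0.2044, 0.1233]
eef_rot: [3.134, 0.003, 2.522]
force: [0.6, -0.1, 0.0]
grip_width: 0.0468
```

servo_tool(
  rows=[
    [0.017,0.199,-0.003,0,0,0.3,0],
    [0.017,0.199,-0.003,0,0,0.3,0],
    [0.017,0.199,-0.003,0,0,0.3,0],
    [0.017,0.199,-0.003,0,0,0.3,0],
    [0.017,0.199,-0.003,0,0,0.3,0],
    [0.017,0.199,-0.003,0,0,0.3,0],
    [0.017,0.199,-0.003,0,0,0.3,0],
    [0.017,0.199,-0.003,0,0,0.3,0],
  ],
)

```text
time_s: 17.62
ee_pos: [0.4938, 0.403, 0.1204]
eef_rot: [3.134, 0.003, 2.822]
force: [-1.0, -0.7, -0.0]
grip_width: 0.0469
```

Run:
```python
from h import *
p,T=shot('w10','wrist')
rect(p,T,.40,.58,.32,.52,.030,'w10r',.0003)
W=cloud('w10')
m=(abs(W[...,2]-.030)<.004)&(abs(W[...,0]-.485)<.06)&(abs(W[...,1]-.42)<.06)
q=W[m][:,:2];print(m.sum())
# fit L template at 30mm height by maximizing overlap
from scipy.optimize import minimize
def sd(c):
    x,y,a=c; R=np.array([[np.cos(a),np.sin(a)],[-np.sin(a),np.cos(a)]]); l=(q-[x,y])@R.T
    def box(l,x0,x1,y0,y1):
        d=np.maximum(np.maximum(x0-l[:,0],l[:,0]-x1),np.maximum(y0-l[:,1],l[:,1]-y1)); return d
    d=np.minimum(box(l,-.004,.004,-.035,.035),box(l,-.004,.046,.027,.035))
    return np.clip(d,0,.01).sum()*1e3
best=min((minimize(sd,[.4926+dx,.405+dy,1.26+da],method='Nelder-Mead',options=dict(xatol=1e-5,fatol=1e-4,maxiter=2000)) for dx in(-.005,0,.005) for dy in (-.005,0,.005) for da in(-.1,0,.1)),key=lambda r:r.fun)
print(best.x.round(4),best.fun)
print([(r['p'],ray(p,r['at'][0]*640,r['at'][1]*480,.015,T).round(4)) for r in cams.place_of(p,'bracket_center')[:2]])
```

```text
17.6167 [0.4938 0.403  0.1204] [3.1339e+00 3.1000e-03 2.8222e+00] 0.04686226021373507 [-1.  -0.7 -0. ]
(600, 667, 3)
1339
[0.4945 0.4123 1.254 ] 879.9999999999999
[(0.92, array([0.4947, 0.4131, 0.015 ])), (0.24, array([0.5221, 0.2725, 0.015 ]))]
```

View pics/w10.png

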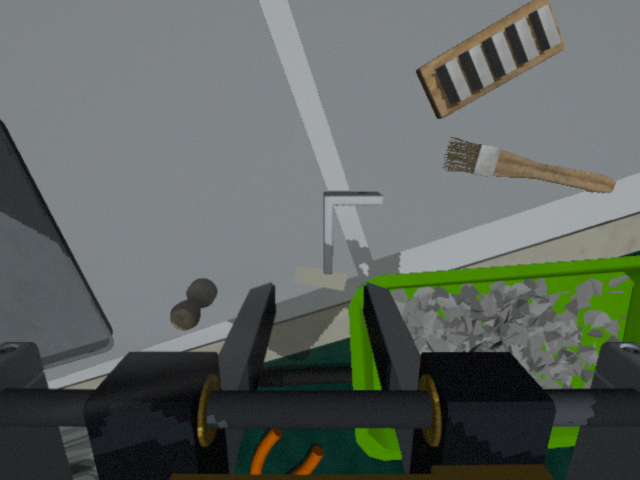

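View pics/w10r.png

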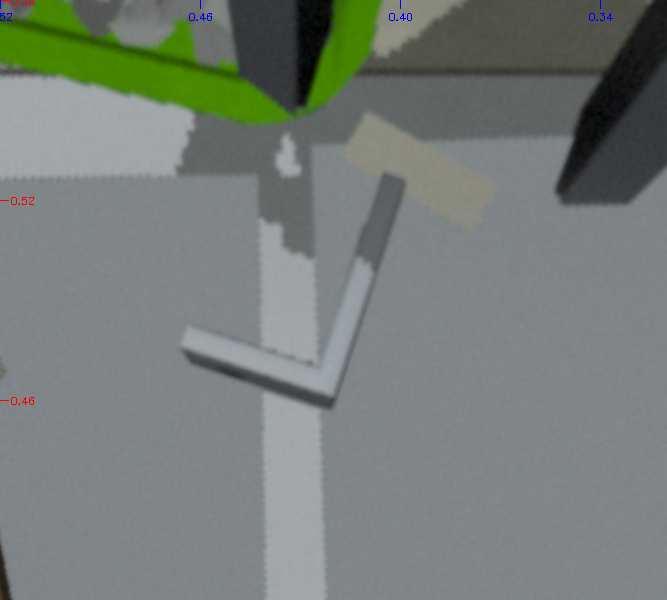

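The bracket's wrist fit gives centre (0.4945,0.4123), yaw 1.254, which agrees with the network. I'll check the green bin's height before descending.

Run:
```python
from h import *
W=cloud('w10');im=cv2.imread('pics/w10.png')
g=(im[...,1]>120)&(im[...,0]<80)
q=W[g&(W[...,0]<.62)];print(np.percentile(q,[1,50,99],axis=0).round(3), np.nanmax(q[:,2]))
```

```text
[[0.544 0.4   0.011]
 [0.581 0.532 0.031]
 [0.619 0.663 0.033]] 0.26960214200072136
```

servo_tool(
  rows=[
    [0.001,0.009,-0.01,-0.006,0.005,0,0],
    [0.001,0.009,-0.03,-0.006,0.005,0,0],
    [0.001,0.009,-0.05,-0.006,0.005,0,0],
    [0.001,0.009,-0.06,-0.006,0.005,0,0],
    [0.001,0.009,-0.065,-0.006,0.005,0,0],
    [0.001,0.009,-0.065,-0.006,0.005,0,0],
    [0.001,0.009,-0.065,-0.006,0.005,0,0],
    [0.001,0.009,-0.065,-0.006,0.005,0,0],
  ],
)

```text
time_s: 18.38
ee_pos: [0.4957, 0.4116, 0.0572]
eef_rot: [3.139, 0.002, 2.821]
force: [0.2, 0.2, 0.6]
grip_width: 0.0468
```

The bin is only 33 mm high, so the body clears it.

servo_tool(
  rows=[
    [-0.001,0.0005,-0.03,0,0,0,0],
    [-0.001,0.0005,-0.055,0,0,0,0],
    [-0.001,0.0005,-0.07,0,0,0,0],
    [-0.001,0.0005,-0.072,0,0,0,0],
    [-0.001,0.0005,-0.072,0,0,0,0],
    [-0.001,0.0005,-0.072,0,0,0,-1],
    [-0.001,0.0005,-0.072,0,0,0,-1],
    [-0.001,0.0005,-0.072,0,0,0,-1],
  ],
)

```text
time_s: 19.05
ee_pos: [0.4953, 0.4125, -0.0134]
eef_rot: [3.137, 0.003, 2.821]
force: [-0.5, 0.1, 0.2]
grip_width: 0.0303
```

servo_tool(
  rows=[
    [0,0,0,0,0,0,-1],
    [0,0,0,0,0,0,-1],
    [0,0,0,0,0,0,-1],
    [0,0,0,0,0,0,-1],
    [0,0,0.015,0,0,0,-1],
    [0,0,0.04,0,0,0,-1],
    [0,0,0.07,0,0,0,-1],
    [0,0,0.09,0,0,0,-1],
  ],
)

```text
time_s: 19.72
ee_pos: [0.4957, 0.4128, 0.079]
eef_rot: [3.136, 0.004, 2.821]
force: [0.6, -0.3, -0.3]
grip_width: 0.0072
```

servo_tool(
  rows=[
    [-0.005,-0.04,0,0,0,-0.1,-1],
    [-0.067,-0.489,0,0,0,-1.286,-1],
    [-0.067,-0.489,0,0,0,-1.286,-1],
    [-0.067,-0.489,0,0,0,-1.286,-1],
    [-0.067,-0.489,0,0,0,-1.286,-1],
    [-0.067,-0.489,0,0,0,-1.286,-1],
    [-0.067,-0.489,0,0,0,-1.286,-1],
    [-0.067,-0.489,0,0,0,-1.286,-1],
  ],
)

```text
time_s: 20.38
ee_pos: [0.45, 0.0821, 0.0791]
eef_rot: [3.136, 0.004, 1.84]
force: [0.3, 0.2, -2.2]
grip_width: 0.0077
```

servo_tool(
  rows=[
    [-0.0205,-0.16,0,0,0,-0.302,-1],
    [-0.0205,-0.16,0,0,0,-0.302,-1],
    [-0.0205,-0.16,0,0,0,-0.302,-1],
    [-0.0205,-0.16,0,0,0,-0.302,-1],
    [-0.0205,-0.16,0,0,0,-0.302,-1],
    [-0.0205,-0.16,-0.02,0,0,-0.302,-1],
    [-0.0205,-0.16,-0.03,0,0,-0.302,-1],
    [-0.0205,-0.16,-0.03,0,0,-0.302,-1],
  ],
)

```text
time_s: 21.05
ee_pos: [0.4282, -0.0773, 0.0472]
eef_rot: [3.14, 0.003, 1.538]
force: [-1.0, -0.2, -1.1]
grip_width: 0.0073
```

Run:
```python
from h import *
p,T=shot('w11','wrist')
rect(p,T,.39,.55,-.2,0.0,.015,'w11r',.0003)
W=cloud('w11');ee=ctrl.get_obs()['ee_pos']
m=(W[...,2]>.055)&(W[...,2]<.085)&(W[...,1]<.0)&(W[...,0]<.5)&(W[...,1]>-.06)
q=W[m];print(m.sum(),np.percentile(q,[1,50,99],axis=0).round(4))
for z in (.076,.072,.068,.064):
    mm=abs(q[:,2]-z)<.002; print(z,mm.sum())
a=q[(q[:,1]<-.05)]; print('long',a[:,0].min(),a[:,0].max())
b=q[(q[:,0]>ee[0]+.012)]; print('short', np.percentile(b,[1,50,99],axis=0).round(4))
for x in np.arange(ee[0]+.01,ee[0]+.05,.006):
    s=q[abs(q[:,0]-x)<.003]; print(x.round(4), s[:,1].min().round(4),s[:,1].max().round(4),s[:,2].mean().round(4))
```

```text
21.05 [ 0.4282 -0.0773  0.0472] [3.1397e+00 2.9000e-03 1.5380e+00] 0.0072808747796713705 [-1.  -0.2 -1.1]
(534, 667, 3)
1107 [[ 0.4258 -0.0426  0.0619]
 [ 0.4498 -0.0415  0.0747]
 [ 0.474  -0.0407  0.0849]]
0.076 194
0.072 178
0.068 171
0.064 165Traceback (most recent call last):
  File "<stdin>", line 9, in <module>
    return umr_minimum(a, axis, None, out, keepdims, initial, where)
ValueError: zero-size array to reduction operation minimum which has no identity
```

View pics/w11.png

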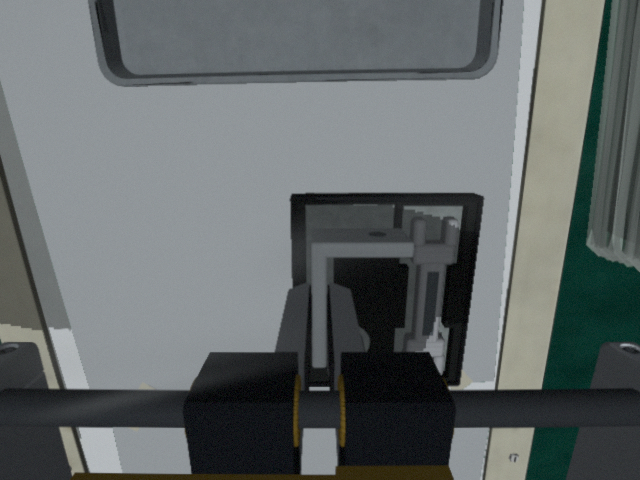

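View pics/w11r.png

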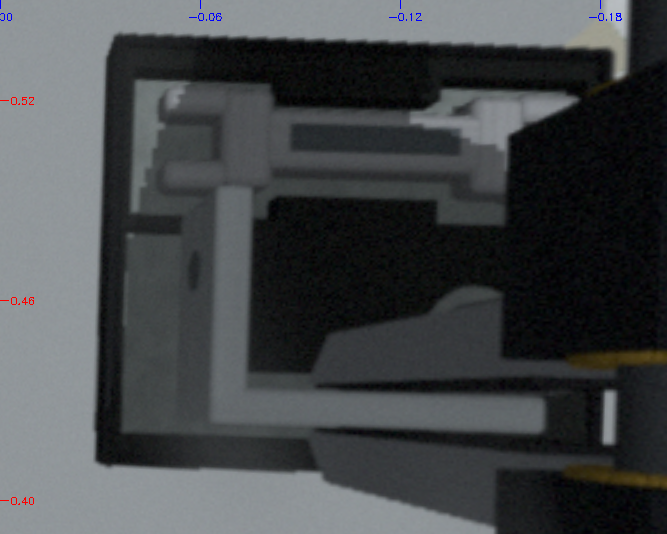

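In this view the bracket's centre is about (0.4288,-0.0765) and its cut-out's is about (0.4293,-0.0785). I'll shift 2 mm and lower.

servo_tool(
  rows=[
    [0.0008,-0.002,-0.015,0,0,0,-1],
    [0.0008,-0.002,-0.03,0,0,0,-1],
    [0.0008,-0.002,-0.04,0,0,0,-1],
    [0.0008,-0.002,-0.046,0,0,0,-1],
    [0.0008,-0.002,-0.05,0,0,0,-1],
    [0.0008,-0.002,-0.053,0,0,0,-1],
    [0.0008,-0.002,-0.054,0,0,0,-1],
    [0.0008,-0.002,-0.054,0,0,0,-1],
  ],
)

```text
time_s: 21.77
ee_pos: [0.4298, -0.0793, -0.0055]
eef_rot: [3.138, 0.003, 1.539]
force: [1.0, -0.3, -0.8]
grip_width: 0.0074
```

Run:
```python
from h import *
p,T=shot('w12','wrist')
```

```text
21.7667 [ 0.4298 -0.0793 -0.0055] [3.1381 0.0032 1.5386] 0.007420454916976121 [ 1.  -0.3 -0.8]
```

View pics/w12.png

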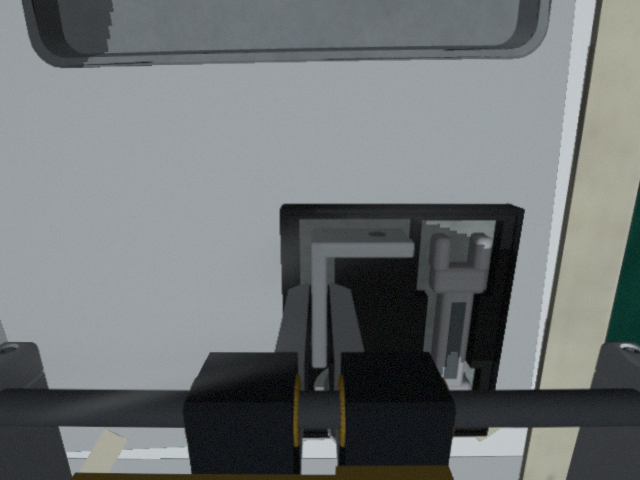

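The bracket is in the L cut-out. I'll release about 2 mm above the floor and lift.

servo_tool(
  rows=[
    [0,0,-0.001,0,0,0,-0.6],
    [0,0,-0.001,0,0,0,-0.6],
    [0,0,-0.001,0,0,0,-0.6],
    [0,0,-0.001,0,0,0,-0.6],
    [0,0,0.01,0,0,0,-0.6],
    [0,0,0.04,0,0,0,-0.5],
    [0,0,0.08,0,0,0,0],
    [0,0.03,0.115,0,0,0,0],
  ],
)

```text
time_s: 22.48
ee_pos: [0.43, -0.0541, 0.1086]
eef_rot: [3.137, 0.004, 1.536]
force: [1.9, 0.3, 1.1]
grip_width: 0.0334
```

Run:
```python
from h import *
p,T=shot('w13','wrist')
W=cloud('w13')
m=(abs(W[...,0]-.45)<.04)&(abs(W[...,1]+.08)<.05)&(W[...,2]>.028)&(W[...,2]<.05)
q=W[m];print(m.sum(),np.percentile(q,[1,50,99],axis=0).round(4))
s=q[abs(q[:,2]-np.median(q[:,2]))<.004]
A=np.c_[s[:,:2],np.ones(len(s))];print('tilt',np.linalg.lstsq(A,s[:,2],rcond=None)[0].round(4))
```

```text
22.4833 [ 0.43   -0.0541  0.1086] [3.1372 0.0039 1.5359] 0.03337642498499302 [1.9 0.3 1.1]
1311 [[ 0.4255 -0.1107  0.0296]
 [ 0.4326 -0.0507  0.0354]
 [ 0.475  -0.043   0.0371]]
tilt [ 0.0001 -0.0064  0.0349]
```

View pics/w13.png

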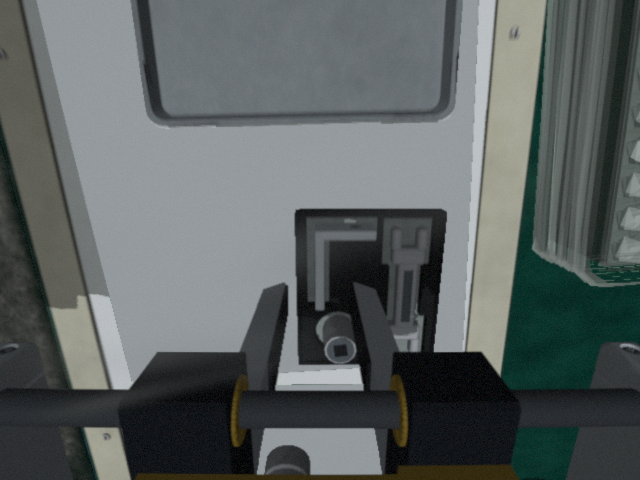

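The bracket is seated: top level at 35.4–36 mm. The set-up kit is in, so the stamp is next.

servo_tool(
  rows=[
    [0.01,0.04,0.02,0,0,0,0.1],
    [0.085,0.334,0.02,0,0,0,0.1],
    [0.085,0.334,0.02,0,0,0,0.1],
    [0.085,0.334,0.02,0,0,0,0.1],
    [0.085,0.334,0.02,0,0,0,0.1],
    [0.085,0.334,0.02,0,0,0,0.1],
    [0.085,0.334,0.02,0,0,0,0.1],
    [0.085,0.334,0.02,0,0,0,0.1],
  ],
)

```text
time_s: 23.2
ee_pos: [0.5121, 0.2664, 0.1335]
eef_rot: [3.13, 0.004, 1.537]
force: [0.5, -0.7, 0.8]
grip_width: 0.0516
```

servo_tool(
  rows=[
    [0,0,0,0,0,0,0.1],
    [0,0,0,0,0,0,0.1],
    [0,0,0,0,0,0,0.1],
    [0,0,0,0,0,0,0.1],
    [0,0,0,0,0,0,0.1],
    [0,0,0,0,0,0,0.1],
    [0,0,0,0,0,0,0.1],
    [0,0,0,0,0,0,0.1],
  ],
)

```text
time_s: 23.87
ee_pos: [0.5122, 0.266, 0.1337]
eef_rot: [3.129, 0.004, 1.536]
force: [0.8, 0.2, 0.1]
grip_width: 0.0515
```

Run:
```python
from h import *
p,T=shot('w14','wrist')
W=cloud('w14')
m=(abs(W[...,0]-.515)<.04)&(abs(W[...,1]-.28)<.04)&(W[...,2]>.055)&(W[...,2]<.07)
q=W[m];print(m.sum(),q.mean(0),np.percentile(q,[1,50,99],axis=0).round(4))
m=(abs(W[...,0]-.515)<.04)&(abs(W[...,1]-.28)<.04)&(W[...,2]>.008)
q=W[m]
for z in np.arange(.01,.065,.005):
    s=q[abs(q[:,2]-z)<.0025]; 
    if len(s): print(z.round(3),s[:,0].min().round(4),s[:,0].max().round(4),s[:,1].min().round(4),s[:,1].max().round(4))
m=(W[...,0]>.54)&(W[...,0]<.63)&(abs(W[...,1]-.28)<.06); print('ledge',np.nanpercentile(W[m][:,2],[50,99]))
print([(r['p'],ray(p,r['at'][0]*640,r['at'][1]*480,.0315,T).round(4)) for r in cams.place_of(p,'stamp_center')[:2]])
```

```text
23.8667 [0.5122 0.266  0.1337] [3.1294 0.0036 1.5365] 0.05147991240801025 [0.8 0.2 0.1]
653 [0.5158903  0.28004322 0.06019155] [[0.5049 0.2686 0.0552]
 [0.5159 0.2802 0.0607]
 [0.5269 0.29   0.0629]]
0.01 0.503 0.5292 0.2752 0.2922
0.015 0.503 0.5282 0.2758 0.2912
0.02 0.507 0.5252 0.2805 0.2891
0.025 0.5108 0.5224 0.2835 0.2865
0.05 0.5142 0.5279 0.2819 0.2907
0.055 0.5039 0.5278 0.2669 0.291
0.06 0.5048 0.5267 0.268 0.2897
ledge [0.26981735 0.2881153 ]
[(0.85, array([0.5161, 0.2804, 0.0315]))]
```

View pics/w14.png

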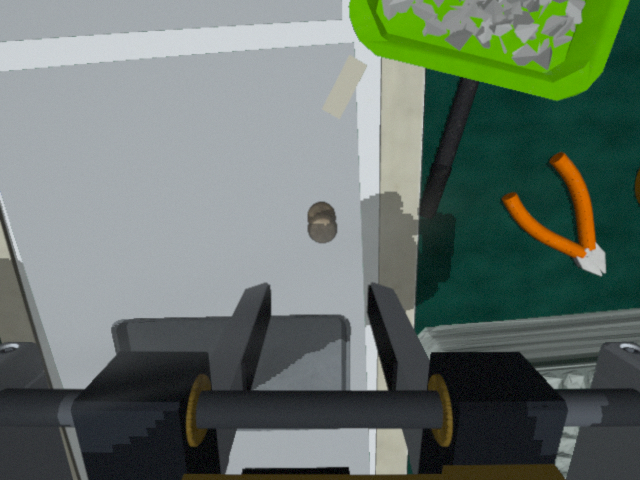

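The stamp axis is at (0.516,0.280), with the base 27 mm wide up to about z 17 and a narrow waist above. The wide base gives flush flat contact, so I'll grip it low, with the tip about 5 mm up.

servo_tool(
  rows=[
    [0.004,0.014,-0.02,0.0035,0.012,0,0.1],
    [0.004,0.014,-0.05,0.0035,0.012,0,0.1],
    [0.004,0.014,-0.085,0.0035,0.012,0,0.1],
    [0.004,0.014,-0.115,0.0035,0.012,0,0.1],
    [0.004,0.014,-0.14,0.0035,0.012,0,0.1],
    [0.004,0.014,-0.155,0.0035,0.012,0,0.1],
    [0.004,0.014,-0.158,0.0035,0.012,0,0.1],
    [0.004,0.014,-0.158,0.0035,0.012,0,0.1],
  ],
  newtons=20,
)

```text
time_s: 24.63
ee_pos: [0.5158, 0.28, -0.025]
eef_rot: [-3.14, 0.001, 1.537]
force: [0.7, -0.4, 0.1]
grip_width: 0.0514
```

servo_tool(
  rows=[
    [0,0,0,0,0,0,-1],
    [0,0,0,0,0,0,-1],
    [0,0,0,0,0,0,-1],
    [0,0,0,0,0,0,-1],
    [0,0,0,0,0,0,-1],
    [0,0,0,0,0,0,-1],
    [0,0,0.01,0,0,0,-1],
    [0,0,0.03,0,0,0,-1],
  ],
  newtons=20,
)

```text
time_s: 25.3
ee_pos: [0.5145, 0.2794, 0.0038]
eef_rot: [-3.137, 0.003, 1.537]
force: [-0.4, 1.1, -0.4]
grip_width: 0.0249
```

Run:
```python
from h import *
p,T=shot('w15','wrist')
```

```text
25.3 [0.5145 0.2794 0.0038] [-3.1365  0.0032  1.5368] 0.024884475418669352 [-0.4  1.1 -0.4]
```

View pics/w15.png

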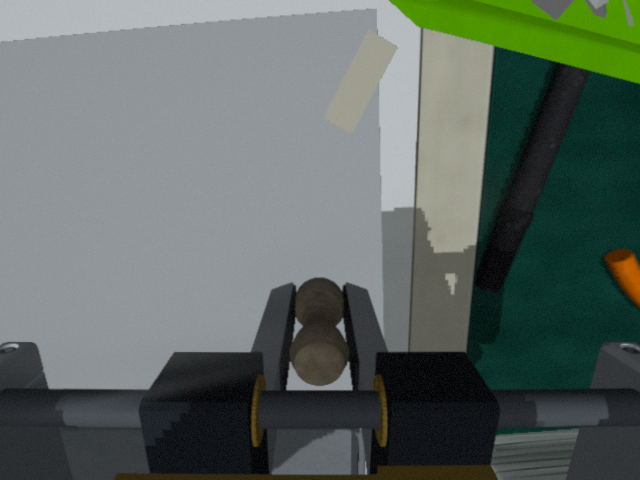

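servo_tool(
  rows=[
    [0,0,0.025,0,0,0,-1],
    [-0.01,-0.035,0.03,0,-0.005,0,-1],
    [-0.02,-0.07,0.03,0,-0.005,0,-1],
    [-0.03,-0.105,0.03,0,-0.005,0,-1],
    [-0.04,-0.14,0.03,0,-0.005,0,-1],
    [-0.05,-0.171,0.03,0,-0.005,0,-1],
    [-0.05,-0.171,0.03,0,-0.005,0,-1],
    [-0.05,-0.171,0.03,0,-0.005,0,-1],
  ],
)

```text
time_s: 26.02
ee_pos: [0.467, 0.1086, 0.0398]
eef_rot: [3.135, -0.0, 1.534]
force: [0.3, 0.4, -0.7]
grip_width: 0.025
```

Run:
```python
from h import *
p,T=shot('w16','wrist')
rect(p,T,.28,.56,.0,.2,.002,'w16r',.0005)
```

```text
26.0167 [0.467  0.1086 0.0398] [ 3.1346e+00 -4.0000e-04  1.5345e+00] 0.02501564795666118 [ 0.3  0.4 -0.7]
(560, 400, 3)
```

View pics/w16.png

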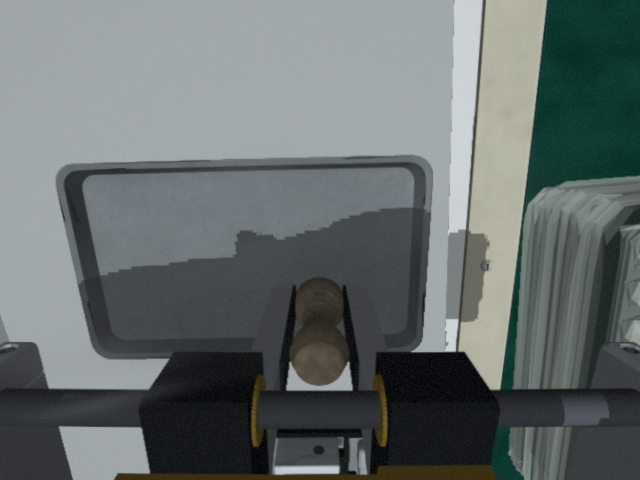

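View pics/w16r.png

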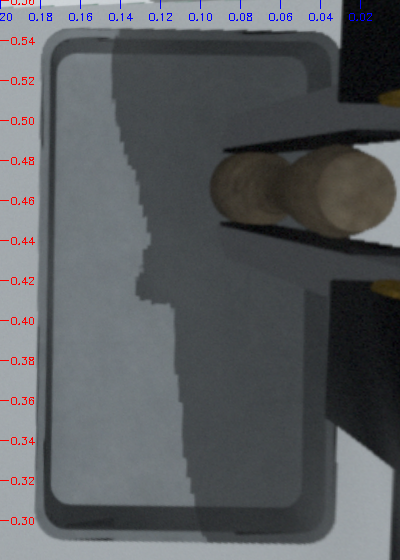

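The tray floor spans x 0.306–0.533 and y 0.049–0.173, so the stamp at (0.467,0.109) is well inside. I'll lower and release it.

servo_tool(
  rows=[
    [0,0,-0.015,0,0.007,0,-1],
    [0,0,-0.03,0,0.007,0,-1],
    [0,0,-0.043,0,0.007,0,-1],
    [0,0,-0.052,0,0.007,0,-1],
    [0,0,-0.058,0,0.007,0,-1],
    [0,0,-0.061,0,0.007,0,-1],
    [0,0,-0.0625,0,0.007,0,-1],
    [0,0,-0.0625,0,0.007,0,-1],
  ],
)

```text
time_s: 26.73
ee_pos: [0.4676, 0.1101, -0.022]
eef_rot: [3.141, -0.001, 1.536]
force: [-2.3, 1.3, 6.6]
grip_width: 0.0251
```

servo_tool(
  rows=[
    [0,0,0,0,0,0,-1],
    [0,0,0,0,0,0,-0.35],
    [0,0,0,0,0,0,-0.2],
    [0,0,0,0,0,0,0],
    [0,0,0,0,0,0,0.1],
    [0,0,0,0,0,0,0.1],
    [0,0,0,0,0,0,0.1],
    [0,0,0.02,0,0,0,0.1],
  ],
)

```text
time_s: 27.4
ee_pos: [0.4657, 0.1098, -0.0043]
eef_rot: [-3.137, 0.0, 1.536]
force: [-0.3, 1.2, -1.0]
grip_width: 0.0516
```

servo_tool(
  rows=[
    [0,0,0.03,0,0,0,0.1],
    [0,0,0.06,0,0,0,0.1],
    [0,0,0.09,0,0,0,0.1],
    [0,0,0.12,0,0,0,0.1],
    [0,-0.02,0.12,0,0,0,1],
    [0,-0.04,0.12,0,0,0,1],
    [0,-0.05,0.12,0,0,0,1],
    [0,-0.05,0.12,0,0,0,1],
  ],
)

```text
time_s: 28.07
ee_pos: [0.4656, 0.0584, 0.1156]
eef_rot: [-3.137, 0.001, 1.534]
force: [0.9, 1.3, -0.6]
grip_width: 0.0751
```

Run:
```python
from h import *
p,T=shot('w17','wrist')
W=cloud('w17')
m=(abs(W[...,0]-.467)<.03)&(abs(W[...,1]-.109)<.04)&(W[...,2]>.056)&(W[...,2]<.075)
q=W[m];print(m.sum(),np.percentile(q,[1,50,99],axis=0).round(4))
m=(abs(W[...,0]-.467)<.03)&(abs(W[...,1]-.109)<.04)&(W[...,2]>.008)&(W[...,2]<.02)
q=W[m];print(m.sum(),np.percentile(q,[1,50,99],axis=0).round(4))
```

```text
28.0667 [0.4656 0.0584 0.1156] [-3.1368e+00  6.0000e-04  1.5341e+00] 0.07510127704861808 [ 0.9  1.3 -0.6]
856 [[0.4565 0.0976 0.0563]
 [0.468  0.1095 0.0632]
 [0.4791 0.1198 0.0655]]
160 [[0.4554 0.1096 0.0086]
 [0.4684 0.1181 0.0159]
 [0.4806 0.1213 0.02  ]]
```

View pics/w17.png

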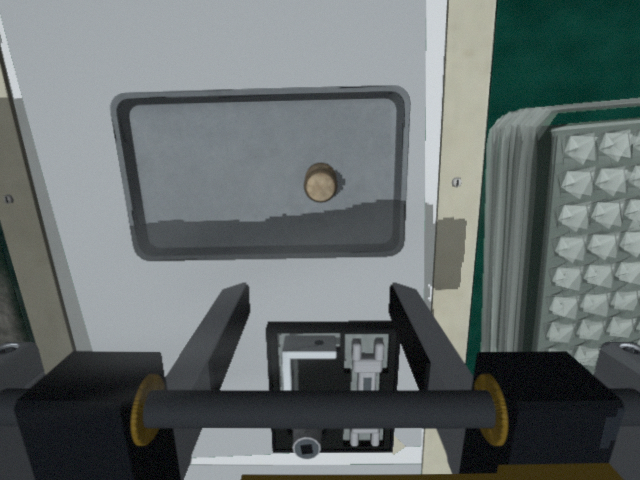

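The stamp stands upright at (0.468,0.1095): top at 65 mm, as expected on the 2 mm floor. Now the ink pad.

servo_tool(
  rows=[
    [0.003,-0.04,0,0,0,-0.12,1],
    [0.036,-0.467,0,0,0,-1.43,1],
    [0.036,-0.467,0,0,0,-1.43,1],
    [0.036,-0.467,0,0,0,-1.43,1],
    [0.036,-0.467,0,0,0,-1.43,1],
    [0.036,-0.467,0,0,0,-1.43,1],
    [0.036,-0.467,0,0,0,-1.43,1],
    [0.036,-0.467,0,0,0,-1.43,1],
  ],
)

```text
time_s: 28.78
ee_pos: [0.4913, -0.2727, 0.115]
eef_rot: [-3.136, 0.0, 0.533]
force: [1.5, 0.6, -0.7]
grip_width: 0.094
```

servo_tool(
  rows=[
    [0.011,-0.134,0,0,0,-0.43,1],
    [0.011,-0.134,0,0,0,-0.43,1],
    [0.011,-0.134,0,0,0,-0.43,1],
    [0.011,-0.134,0,0,0,-0.43,1],
    [0.011,-0.134,0,0,0,-0.43,1],
    [0.011,-0.134,0,0,0,-0.43,1],
    [0.011,-0.134,0,0,0,-0.43,1],
    [0.011,-0.134,0,0,0,-0.43,1],
  ],
)

```text
time_s: 29.45
ee_pos: [0.5028, -0.4051, 0.1152]
eef_rot: [-3.136, 0.0, 0.107]
force: [0.1, 0.8, 0.4]
grip_width: 0.0942
```

Run:
```python
from h import *
p,T=shot('w18','wrist')
rect(p,T,.44,.56,-.47,-.35,.009,'w18r',.0003)
W=cloud('w18');hsv=cv2.cvtColor(cv2.imread('pics/w18.png'),cv2.COLOR_BGR2HSV)
m=((hsv[...,0]>165)|(hsv[...,0]<8))&(hsv[...,1]>100)&(W[...,2]<.03)&(abs(W[...,1]+.41)<.06)&(abs(W[...,0]-.5)<.06)
q=W[m];print(m.sum(),q.mean(0).round(4))
print(cv2.minAreaRect((q[:,:2]*1000).astype(np.float32)))
m2=(W[...,2]>.005)&(W[...,2]<.014)&(abs(W[...,1]+.41)<.06)&(abs(W[...,0]-.5)<.06)
q=W[m2];print(m2.sum(),q.mean(0).round(4),cv2.minAreaRect((q[:,:2]*1000).astype(np.float32)))
```

```text
29.45 [ 0.5028 -0.4051  0.1152] [-3.1356e+00  3.0000e-04  1.0660e-01] 0.09424719510899715 [0.1 0.8 0.4]
(401, 400, 3)
2033 [ 0.5071 -0.4127  0.009 ]
((501.2607421875, -411.1560363769531), (57.75069808959961, 40.90652847290039), 7.463841915130615)
4160 [ 0.5029 -0.4108  0.0088] ((501.4216003417969, -411.0277099609375), (68.2431640625, 52.0479850769043), 7.25631046295166)
```

View pics/w18.png

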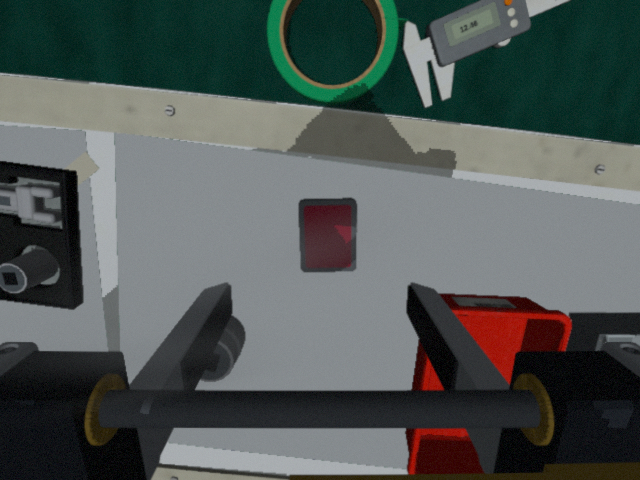

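View pics/w18r.png

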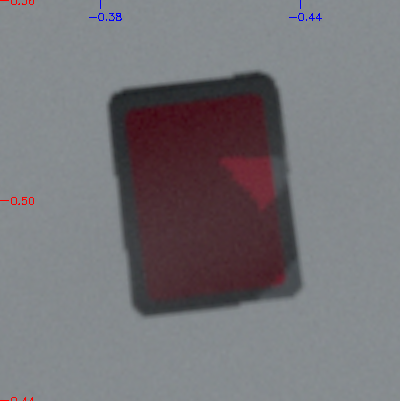

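The ink pad measures 68×52, 9 high, at (0.5013,-0.411), angled about 0.115. I'll check the red bin's clearance.

Run:
```python
from h import *
W=cloud('w18');im=cv2.imread('pics/w18.png')
m=(W[...,2]>.015)&(W[...,2]<.09)&(W[...,1]<-.44)&(W[...,0]<.54)
q=W[m];print(np.percentile(q,[0.5,50,99.5],axis=0).round(3)); s=q[q[:,0]>.46];print(len(s),np.percentile(s,[0.5,50,99.5],axis=0).round(3) if len(s) else '')
```

```text
[[ 0.279 -0.706  0.015]
 [ 0.442 -0.585  0.037]
 [ 0.467 -0.507  0.055]]
1474 [[ 0.46  -0.62   0.015]
 [ 0.463 -0.578  0.05 ]
 [ 0.468 -0.519  0.053]]
```

servo_tool(
  rows=[
    [-0.0015,-0.006,-0.01,-0.006,0,0.008,0.36],
    [-0.0015,-0.006,-0.03,-0.006,0,0.008,0.36],
    [-0.0015,-0.006,-0.05,-0.006,0,0.008,0.36],
    [-0.0015,-0.006,-0.07,-0.006,0,0.008,0.36],
    [-0.0015,-0.006,-0.08,-0.006,0,0.008,0.36],
    [-0.0015,-0.006,-0.08,-0.006,0,0.008,0.36],
    [-0.0015,-0.006,-0.08,-0.006,0,0.008,0.36],
    [-0.0015,-0.006,-0.08,-0.006,0,0.008,0.36],
  ],
  newtons=25,
)

```text
time_s: 30.17
ee_pos: [0.5018, -0.4117, 0.0366]
eef_rot: [3.14, -0.0, 0.115]
force: [-0.5, 0.3, 0.4]
grip_width: 0.0639
```

The bin is clear: it starts at y=-0.507 and is 55 mm high. I'll go down.

servo_tool(
  rows=[
    [-0.0005,0.0005,-0.02,0,0,0,0.36],
    [-0.0005,0.0005,-0.04,0,0,0,0.36],
    [-0.0005,0.0005,-0.053,0,0,0,0.36],
    [-0.0005,0.0005,-0.06,0,0,0,0.36],
    [-0.0005,0.0005,-0.063,0,0,0,0.36],
    [-0.0005,0.0005,-0.064,0,0,0,0.36],
    [-0.0005,0.0005,-0.064,0,0,0,0.36],
    [-0.0005,0.0005,-0.064,0,0,0,0.36],
  ],
)

```text
time_s: 30.83
ee_pos: [0.5018, -0.4116, -0.0264]
eef_rot: [3.139, -0.001, 0.115]
force: [-0.0, -1.7, -0.1]
grip_width: 0.064
```

servo_tool(
  rows=[
    [0,0,0,0,0,0,-1],
    [0,0,0,0,0,0,-1],
    [0,0,0,0,0,0,-1],
    [0,0,0,0,0,0,-1],
    [0,0,0,0,0,0,-1],
    [0,0,0,0,0,0,-1],
    [0,0,0,0,0,0,-1],
    [0,0,0,0,0,0,-1],
  ],
)

```text
time_s: 31.5
ee_pos: [0.5021, -0.4119, -0.0257]
eef_rot: [3.138, -0.002, 0.115]
force: [-0.8, 0.6, 6.3]
grip_width: 0.0513
```

servo_tool(
  rows=[
    [0,0,0.005,0,0,0,-1],
    [0,0,0.01,0,0,0,-1],
    [0,0,0.018,0,0,0,-1],
    [0,0,0.028,0,0,0,-1],
    [0,0,0.04,0,0,0,-1],
    [0,0,0.055,0,0,0,-1],
    [0,0,0.07,0,0,0,-1],
    [0,0,0.07,0,0,0,-1],
  ],
)

```text
time_s: 32.17
ee_pos: [0.5033, -0.413, 0.0485]
eef_rot: [3.134, -0.005, 0.115]
force: [0.3, 0.2, -0.0]
grip_width: 0.0516
```

Run:
```python
from h import *
p,T=shot('w19','wrist')
W=cloud('w19');ee=ctrl.get_obs()['ee_pos']
m=(W[...,2]>.06)&(W[...,2]<.11)&(abs(W[...,1]-ee[1])<.022)&(abs(W[...,0]-ee[0])<.05)
q=W[m];print(m.sum(),np.percentile(q,[1,50,99],axis=0).round(4))
A=np.c_[q[:,:2]-ee[:2],np.ones(len(q))];print('plane',np.linalg.lstsq(A,q[:,2],rcond=None)[0].round(4))
```

```text
32.1667 [ 0.5033 -0.413   0.0485] [ 3.1339 -0.0055  0.1146] 0.05164589152619127 [ 0.3  0.2 -0. ]
10053 [[ 0.4693 -0.434   0.0782]
 [ 0.5064 -0.4124  0.0831]
 [ 0.5377 -0.391   0.0846]]
plane [-0.0079 -0.004   0.083 ]
```

View pics/w19.png

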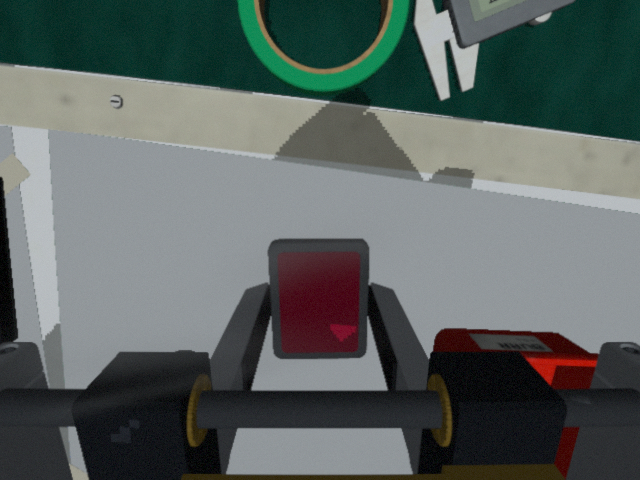

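The pad is held level, ink up. I'll carry it to the tray beside the stamp, target (0.395,0.110).

servo_tool(
  rows=[
    [-0.008,0.04,0.02,0.007,0.005,-0.03,-1],
    [-0.016,0.08,0.04,0.007,0.005,-0.06,-1],
    [-0.108,0.523,0.04,0.007,0.005,-0.125,-1],
    [-0.108,0.523,0.04,0.007,0.005,-0.125,-1],
    [-0.108,0.523,0.04,0.007,0.005,-0.125,-1],
    [-0.108,0.523,0.04,0.007,0.005,-0.125,-1],
    [-0.108,0.523,0.04,0.007,0.005,-0.125,-1],
    [-0.108,0.523,0.04,0.007,0.005,-0.125,-1],
  ],
)

```text
time_s: 32.88
ee_pos: [0.4362, -0.0929, 0.0845]
eef_rot: [-3.14, 0.001, -0.011]
force: [-0.2, 0.3, -0.1]
grip_width: 0.0513
```

servo_tool(
  rows=[
    [-0.041,0.203,0,0,0,0,-1],
    [-0.041,0.203,0,0,0,0,-1],
    [-0.041,0.203,0,0,0,0,-1],
    [-0.041,0.203,0,0,0,0,-1],
    [-0.041,0.203,0,0,0,0,-1],
    [-0.041,0.203,0,0,0,0,-1],
    [-0.041,0.203,-0.03,0,0,0,-1],
    [-0.041,0.203,-0.05,0,0,0,-1],
  ],
)

```text
time_s: 33.55
ee_pos: [0.3947, 0.1108, 0.0333]
eef_rot: [-3.14, 0.0, -0.009]
force: [0.1, -0.3, -2.1]
grip_width: 0.0515
```

Run:
```python
from h import *
p,T=shot('w20','wrist')
```

```text
33.55 [0.3947 0.1108 0.0333] [-3.1404e+00  4.0000e-04 -8.5000e-03] 0.051519518640648 [ 0.1 -0.3 -2.1]
```

View pics/w20.png

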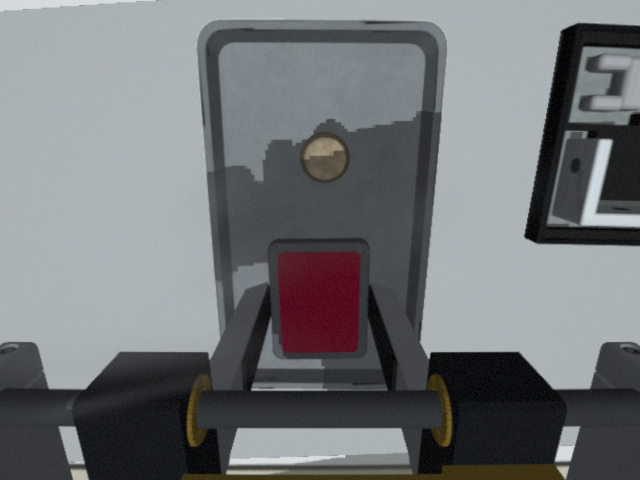

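The pad is level and in line with the tray, with the stamp clear ahead of it at (325,158). I'll lower and release.

servo_tool(
  rows=[
    [0,0,-0.015,0,0,0,-1],
    [0,0,-0.03,0,0,0,-1],
    [0,0,-0.042,0,0,0,-1],
    [0,0,-0.05,0,0,0,-1],
    [0,0,-0.054,0,0,0,-1],
    [0,0,-0.056,0,0,0,-1],
    [0,0,-0.0565,0,0,0,-1],
    [0,0,-0.0565,0,0,0,-1],
  ],
)

```text
time_s: 34.27
ee_pos: [0.3932, 0.1096, -0.0253]
eef_rot: [3.141, 0.005, -0.01]
force: [-5.0, -3.0, 13.1]
grip_width: 0.0516
```

servo_tool(
  rows=[
    [0,0,0,0,0,0,0.3],
    [0,0,0,0,0,0,0.3],
    [0,0,0,0,0,0,0.3],
    [0,0,0,0,0,0,0.3],
    [0,0,0.005,0,0,0,0.3],
    [0,0,0.02,0,0,0,0.3],
    [0,0,0.05,0,0,0,0.3],
    [0,0,0.08,0,0,0,0.3],
  ],
)

```text
time_s: 34.93
ee_pos: [0.3923, 0.1095, 0.0555]
eef_rot: [3.141, 0.008, -0.01]
force: [-0.4, 0.1, 0.1]
grip_width: 0.0612
```

servo_tool(
  rows=[
    [0,0,0.03,0,0,0,0.3],
    [0,0,0.06,0,0,0,0.3],
    [-0.02,-0.02,0.08,0,0,0,0.3],
    [-0.05,-0.05,0.08,0,0,0,0.3],
    [-0.05,-0.05,0.08,0,0,0,0.3],
    [-0.05,-0.05,0.08,0,0,0,0.3],
    [-0.05,-0.05,0.08,0,0,0,0.3],
    [-0.05,-0.05,0.08,0,0,0,0.3],
  ],
)

```text
time_s: 35.6
ee_pos: [0.3428, 0.0599, 0.1354]
eef_rot: [3.141, 0.008, -0.009]
force: [-0.0, 0.5, 1.2]
grip_width: 0.061
```

Run:
```python
from h import *
p,T=shot('w21','wrist')
W=cloud('w21')
def st(n,x,y,rx,ry,z0,z1):
    m=(abs(W[...,0]-x)<rx)&(abs(W[...,1]-y)<ry)&(W[...,2]>z0)&(W[...,2]<z1);q=W[m]
    if len(q)>5: print(n,len(q),np.percentile(q,[1,50,99],axis=0).round(4).tolist())
st('pad',.395,.11,.045,.04,.006,.016); st('stamp',.468,.11,.03,.03,.055,.075)
st('bracket',.45,-.08,.04,.05,.028,.05); st('socket',.445,-.147,.025,.025,.038,.06); st('spanner',.506,-.108,.008,.07,.016,.03)
p,_=shot('t21','top'); im=p['image'][:,:,::-1]
cv2.imwrite('pics/t21c.png',cv2.resize(im[190:310,220:480],None,fx=3,fy=3,interpolation=cv2.INTER_CUBIC))
```

```text
35.6 [0.3428 0.0599 0.1354] [ 3.141   0.008  -0.0093] 0.06097757513788616 [-0.   0.5  1.2]
pad 4192 [[0.3588, 0.0854, 0.0091], [0.3931, 0.1103, 0.0113], [0.4248, 0.1354, 0.0132]]
stamp 988 [[0.4565, 0.0964, 0.0557], [0.4673, 0.107, 0.063], [0.479, 0.1194, 0.0656]]
bracket 1570 [[0.426, -0.1111, 0.0287], [0.4332, -0.0513, 0.0353], [0.4757, -0.0433, 0.0372]]
socket 1107 [[0.4321, -0.1596, 0.0385], [0.4456, -0.1447, 0.0438], [0.4581, -0.1329, 0.0458]]
spanner 2640 [[0.4981, -0.1671, 0.0165], [0.5059, -0.1086, 0.0194], [0.5138, -0.0523, 0.0214]]
35.65 [0.3427 0.0599 0.1353] [ 3.141   0.0083 -0.009 ] 0.061096271917173914 [-0.5  0.5  0.1]
```

View pics/w21.png

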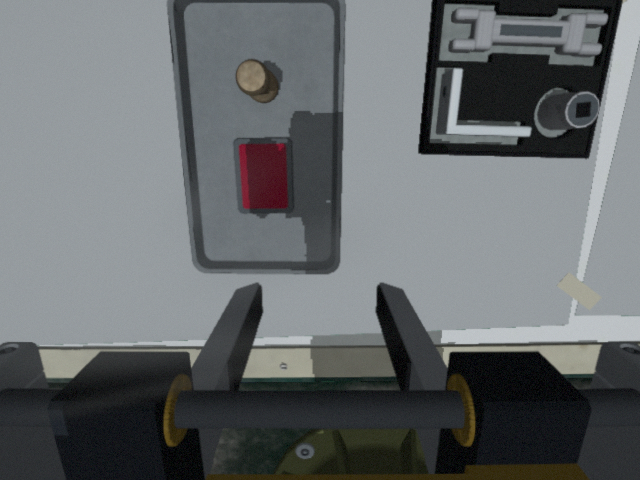

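View pics/t21c.png

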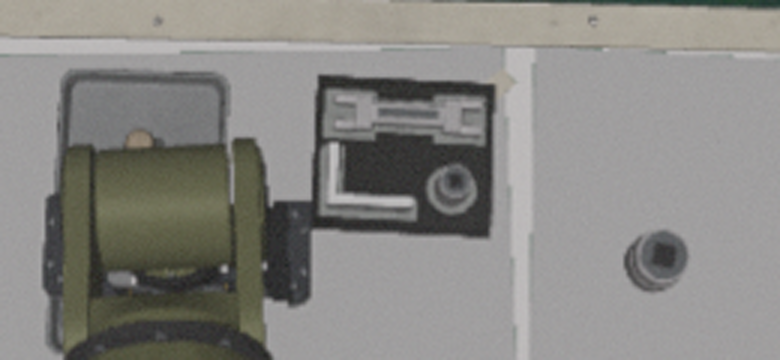

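All five parts are in place, and the big socket stands where it was. I'm handing in.

```bash
python3 -c "
from h import *
print(hand_in())"
```

```text
the job is handed in; nothing more can be done
None
```

Both kits are made up and the job is handed in at about 36 s of the 136 s allowed; `hand_in()` gave no verdict. I left the big socket alone, and the last picture shows it standing where it was.

**Set-up kit (placed first), tops measured by wrist depth:**

| Part | Measured top (mm) | Expected (mm) |
|---|---|---|
| Spanner | 19.4 | 20 |
| Small socket (upright) | 43.8 | 44 |
| Bracket | 35.3 | 36 |

All three lie level inside their own cut-outs, with clearance around them.

**Marking kit:** both parts are on the floor of the grey tray, side by side.
- **Stamp:** it stands upright at about (0.468, 0.109), top about 65 mm against 65 expected.
- **Ink pad:** it lies flat, ink side up, at about (0.393, 0.110), top 11.3 mm against 11 expected.

**What disagreed along the way:**
- **Fingertips:** the reported TCP lies about 30 mm beyond the real finger ends. My first two closings on the spanner therefore shut on air above it. I found this in the wrist depth pictures and corrected for it from then on.
- **Camera offset:** the top camera read about 4–5 mm off in y on the left side, so I used the wrist camera for the final positions.
- **Forces:** while setting down, the highest wrist-force reading was about 14 N, with the ink pad.

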